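Load the sample analyser, shut it, start it with the key and put the key away

ROBOT

A 7-joint arm with a two-finger parallel gripper is mounted at the origin on the work surface. World frame = base frame: x ahead of the robot, y to its left, z up, the work surface at z = 0. Lengths are in m, angles in rad, forces in N, time in s.
With the tool pointing down it reaches from about 0.4 to 0.85 m from the base axis. Payload 10.4 kg.
Tool frame: the origin (TCP) lies at the very end of the fingers, on their centre line; the grasp point (between the pads) lies 19 mm behind it; z points along the fingers, y is the line along which they close (so a half turn about z gives the same grasp; the last joint's range is limited). The gripper opens to 87 mm and grips with 3 to 60 N. Pads are 19 mm wide; open, the fingers measure 117 mm over their backs; the gripper's body (75 mm by 190 mm) begins 51 mm behind the grasp point.
Start: joints at [-1.367, 0.332, -0.065, 1.46, 0.022, 1.35, -0.088], TCP at [0.141, 0.609, 0.223] pointing down, gripper open.
Joint ranges: [-2.6, 2.6], [-0.5, 2.12], [-1.47, 1.34], [0.16, 2.42], [-1.27, 4.41], [0.06, 2.06], [-2.6, 2.6]. Speed limits (rad/s): [2.22, 2.22, 2.79, 2.79, 3.14, 3.14, 3.14].

INTERFACE

Orientations are given as a unit quaternion [x, y, z, w].
In Python, from bench import read_state, cams, workorder gives the robot as it stands.
- The arm moves only by the shell command python3 -m crank 'ROWS' [FORCE]. ROWS is text: rows parted by semicolons, each of 5 numbers parted by spaces: the shift along the tool's x, y, z scaled (see below), then the turn about the tool's z scaled (see below), then the opening, from -1 (shut) to 1 (fully open). In form: dx dy dz yaw jaw; .... A call has 1 to 10 rows; each row shifts and turns the commanded pose from where the row before left it, along the tool's axes as they then stand; what a row does not reach is not made up. The controller multiplies each number of a shift by 200 mm and each number of a turn by 90 degrees. A row lasts 1/10 s, in which the tool goes at most 50 mm and 8.59 degrees, less where a joint would pass 70% of its speed; a pose out of reach is approached as far as the arm can. A call with a number of a shift or a turn outside -1 to 1 is refused whole. A call with a gripper value outside its range is refused whole. The fingers move at their own pace and stop on an object; FORCE is the grip in N (left out, the last holds). Time passes only in rows, so rows that do not move let the fingers close. It gives the time, the measured TCP pose, the force, the opening and the grip force at its end, in the units of the state.
- read_state(): the state, without advancing time (a new reading comes with each control period).
- cams.camera(name): name is "scene" or "top"; returns a dict with "img" (384x512x3 uint8, blue, green, red), "K" (3x3 intrinsics, pixels), "dist" ([k1, k2, p1, p2, k3] as OpenCV has them; the pictures are not rectified), "xyz" and "attitude" of the camera in the world. Camera axes: x right, y down, z forward; pixel columns grow to the right and rows downward; lengths in m; the calibration is good to about 2 mm. A picture is of the moment at which its call begins. There is no depth.
- workorder.close_job(): hands the job in; it is judged then, once.
The state is a dict: "time": time; "joint_positions": joint angles; "joint_vel": joint speeds; "joint_torque": joint torques, N m; "ee_pos": TCP position; "eef_rot": TCP orientation; "ft_force": force on the tool from outside, world axes, zero at the start; "torque": the same for the moment, N m; "width": finger opening in m; "grip_force": force on a finger pad.
Only numpy, scipy, OpenCV 4.12 (cv2) and the standard library are available. Lean on these libraries where they do the work, as an engineer would, in place of code of your own. Each camera call takes 0.05 s, during which the arm holds its last target. There are 200 camera calls.

TASK

Stand every amber sample bottle that is on the bench upright in the analyser's sample compartment, one to a pocket and right down in it (any pocket will do), then lower the clear lid gently until it is fully shut. After that take the key from its stand, push it fully down into the lock on the analyser's console, turn it clockwise as far as it goes, then pull it out and put it back fully down in its stand; the lock must stay turned. Turn the lock only with the key, and leave the other things on the bench alone.

Things in the scene. Friction and masses are not known exactly. Their poses are not given: they have to be found in the camera images.
- bottle0: amber glass sample bottle with white screw cap, standing; body 48 mm across up to z 46 mm, cap 30 mm across from z 52 to 80 mm (total height 80 mm), about 120 g; origin centre of the underside, z up. Two to four of the four bottles are present (the others read None throughout)
- bottle1: amber glass sample bottle with white screw cap, standing; body 48 mm across up to z 46 mm, cap 30 mm across from z 52 to 80 mm (total height 80 mm), about 120 g; origin centre of the underside, z up. Two to four of the four bottles are present (the others read None throughout)
- bottle2: amber glass sample bottle with white screw cap, standing; body 48 mm across up to z 46 mm, cap 30 mm across from z 52 to 80 mm (total height 80 mm), about 120 g; origin centre of the underside, z up. Two to four of the four bottles are present (the others read None throughout)
- bottle3: amber glass sample bottle with white screw cap, standing; body 48 mm across up to z 46 mm, cap 30 mm across from z 52 to 80 mm (total height 80 mm), about 120 g; origin centre of the underside, z up. Two to four of the four bottles are present (the others read None throughout)
- analyser: white analyser fixed to the bench, its position and yaw vary: an open-topped sample compartment, outside 140 (x) x 300 (y) x 100 mm high, walls 6 mm, and joined to its -y end a console 140 x 110 x 100 mm high (centre at y -205 mm) with the lock on top; origin centre of the compartment's underside, x towards the hinged side (away from the robot), y along the row of pockets
- nest_hole0 (a point): centre of the mouth of pocket 0 of 4 in the steel plate on the compartment's floor; round, 53 mm wide, 14 mm deep, mouth 24 mm above the bench, chamfered; pockets 64 mm apart in a row along the analyser's y (pocket 0 at the +y end), 70 mm from the hinged side. Axes as the analyser's
- nest_hole1 (a point): centre of the mouth of pocket 1 of 4 in the steel plate on the compartment's floor; round, 53 mm wide, 14 mm deep, mouth 24 mm above the bench, chamfered; pockets 64 mm apart in a row along the analyser's y (pocket 0 at the +y end), 70 mm from the hinged side. Axes as the analyser's
- nest_hole2 (a point): centre of the mouth of pocket 2 of 4 in the steel plate on the compartment's floor; round, 53 mm wide, 14 mm deep, mouth 24 mm above the bench, chamfered; pockets 64 mm apart in a row along the analyser's y (pocket 0 at the +y end), 70 mm from the hinged side. Axes as the analyser's
- nest_hole3 (a point): centre of the mouth of pocket 3 of 4 in the steel plate on the compartment's floor; round, 53 mm wide, 14 mm deep, mouth 24 mm above the bench, chamfered; pockets 64 mm apart in a row along the analyser's y (pocket 0 at the +y end), 70 mm from the hinged side. Axes as the analyser's
- lid (a joint): angle (rad) of the clear lid with a black strip along its free edge: 0 = fully shut, 1.75 = end stop, leaning back past upright. Starts open at 1.5 to 1.65; shut means below 0.05. Stiff hinge: stays where it is left, about 2 to 3 N at the free edge moves it. 160 x 300 x 7 mm, 200 g. Lowering it faster than 2.5 rad/s is slamming
- lid_hinge (a point): middle of the lid's hinge line, which runs along the analyser's y at 70 mm in x from its origin, 101 mm above the bench, at the lid's inner (lower when shut) face; the lid's outer face looks away from the robot when it stands open
- lid_edge (a point): middle of the lid's free edge, on its outer (upper when shut) face, 160 mm from the hinge line; the free edge overhangs the compartment's front by 20 mm when shut
- key: key standing blade down in its stand (held upright by it): flat steel blade 24 (key x) x 8 (key y) mm, from z 0 to 35 mm, below a flat bright metal bow 46 (x) x 12 (y) mm from z 35 to 80 mm; 60 g; origin centre of the blade's tip, z up. Same either way round (half turn about z)
- key_stand: grey block fixed to the bench, 60 (x) x 50 (y) x 40 mm high, position and yaw vary; origin centre of underside. A slot along its x, 27 x 11 mm, 28 mm deep, chamfered, holds the key; with the key fully in, its tip is 12 mm above the bench
- lock (a joint): rotation of the round lock knob, 54 mm across, 28 mm high, on top of the console, about a vertical axis; grows clockwise seen from above; stops at 0 and at 1.3 rad; it starts between 0 and 0.25; fully turned is above 1.15. Friction 0.05 N m, stays where left; the key has about 0.12 rad of play in it
- lock_slot (a point): centre of the mouth of the lock's slot, in the knob's top face 128 mm above the bench; on the knob's axis. The slot is 27 (point x) x 11 (point y) mm, 25 mm deep, chamfered; the point turns with the knob, its x along the slot. With the key fully in, its tip is 25 mm below the mouth
- dish: flat closed glass dish, 60 mm across, 14 mm high; bystander, leave alone
- beaker: empty glass beaker, about 70 mm across, 80 mm high; bystander, leave alone
- wash_bottle: white plastic bottle, 60 mm across, 150 mm high; bystander, leave alone
- tape: roll of white tape lying flat, 90 mm across, 24 mm high; bystander, leave alone
- spatula: steel spatula with a wooden handle lying on the bench, 170 mm long; bystander, leave alone

How it is judged:
By the outcome, as a careful person would: the job done as asked, in the order asked, and still so for the second after the job is handed in, with the robot touching nothing.
Of bottle0, bottle1, bottle2, bottle3 only 2 to 4 are there at a start; the rules pass over those that are not, and their reading is None.
At some moment in a run one of bottle0, bottle1, bottle2, bottle3 may be knocked a few centimetres aside while the robot is not near it.
It also fails if it takes over 210 s, if anything falls off the work surface, if the arm or the gripper's body presses on something with over 40 N, if the wrist force passes 120 N, or if a joint passes its speed limit or range.

## Working session

There is one attempt and no reset: what is moved stays moved. The work goes in short steps, Python scripts to look and compute and a shell command to move; the robot and the scene stay as the last step left them, time stands still between calls to the robot, and variables do not carry over. Pictures are saved under pics/ and viewed, at most 14 in all, crops included, and the job is handed in when it is done.

```bash
mkdir -p pics; ls; python3 - <<'E'
from bench import read_state, cams
import cv2
s=read_state(); print(s)
for n in("scene","top"):
    c=cams.camera(n); cv2.imwrite(f"pics/{n}0.png",c["img"]); print(n,c["K"],c["dist"],c["xyz"],c["attitude"])
E
```

```text
pics
{'time': 0.0, 'joint_positions': array([-1.36658172,  0.33285003, -0.06471698,  1.46097814,  0.02160479,
        1.34989499, -0.08850231]), 'joint_vel': array([-0.00216926, -0.00049145,  0.000504  , -0.00035035,  0.00141104,
        0.00149873, -0.00083976]), 'joint_torque': array([-9.77192503e-04, -6.23259473e+01,  2.44971999e-02, -3.89894235e+01,
       -6.13275287e-02,  3.97022814e-02,  1.20188211e-04]), 'ee_pos': array([0.14045457, 0.60859995, 0.22175005]), 'eef_rot': array([ 1.13146176e-01,  9.93578094e-01, -7.15749232e-04, -4.75245519e-05]), 'ft_force': array([-0.28258721,  0.82660332,  0.03773314]), 'torque': array([-0.00233359,  0.00010938, -0.0207949 ]), 'grip_force': 0.0, 'width': 0.08699633627074976}
scene [[400.72612792   0.         254.38140512]
 [  0.         400.72612792 195.04373425]
 [  0.           0.           1.        ]] [-0.02319637  0.          0.          0.          0.        ] [ 1.28529738 -0.10044764  0.6525624 ] [ 0.66727652  0.5868267  -0.30631188 -0.34139346]
top [[469.89857488   0.         251.46829147]
 [  0.         469.89857488 191.9545213 ]
 [  0.           0.           1.        ]] [-0.12451025  0.          0.          0.          0.        ] [ 0.34265772 -0.03221825  1.21221186] [-0.6989544   0.71004219 -0.06213113  0.05867341]
```

View pics/scene0.png

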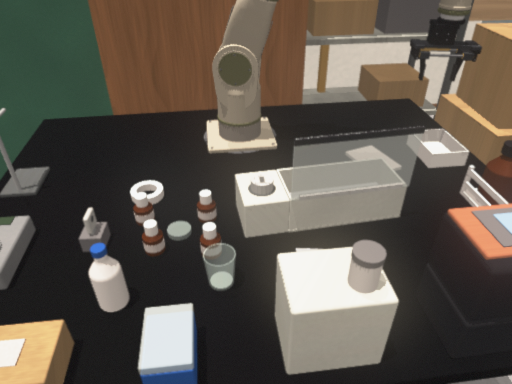

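View pics/top0.png

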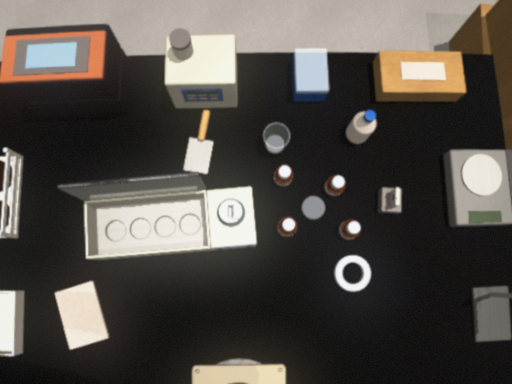

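The top view shows the compartment at about (150,222) with four empty pockets, the console and lock at (231,211), and four bottles with caps at (285,173), (337,184), (288,226) and (350,229). The key stand is at (390,200). The scene view agrees. Next I'll enlarge for detail.

```bash
cat > h.py <<'E'
import numpy as np, cv2
from scipy.spatial.transform import Rotation as R
from bench import read_state, cams
def cam(n):
    return cams.camera(n)
def ray(c,uv):
    p=cv2.undistortPoints(np.array(uv,float).reshape(-1,1,2),c["K"],np.array(c["dist"])).reshape(-1,2)
    d=R.from_quat(c["attitude"]).apply(np.c_[p,np.ones(len(p))])
    return np.array(c["xyz"]),d
def onz(c,uv,z):
    o,d=ray(c,uv); return o+d*((z-o[2])/d[:,2])[:,None]
def proj(c,P):
    r=R.from_quat(c["attitude"]).inv()
    return cv2.projectPoints(np.array(P,float).reshape(-1,3),r.as_rotvec(),r.apply(-np.array(c["xyz"])),c["K"],np.array(c["dist"]))[0].reshape(-1,2)
def blobs(mask,lo,hi):
    n,l,s,ce=cv2.connectedComponentsWithStats(mask.astype(np.uint8))
    return [(s[i,4],ce[i].round(1),s[i,:4]) for i in range(1,n) if lo<=s[i,4]<=hi]
E
python3 - <<'E'
from h import *
c=cam("top"); im=c["img"]
np.save("top.npy",im)
g=im.min(2)
for b in blobs((g>150)[150:260,260:420],15,600): 
    uv=b[1]+[260,150]; print("bright",b[0],uv,b[2],onz(c,[uv],.08).round(4)[0])
a=cv2.resize(im[165:265,55:265],None,fx=3.8,fy=3.8,interpolation=cv2.INTER_CUBIC)
k=cv2.resize(im[160:250,265:415],None,fx=5,fy=5,interpolation=cv2.INTER_CUBIC)
cv2.imwrite("pics/a.png",a);cv2.imwrite("pics/k.png",k)
E
```

```text
bright 123 [284.4 171.1] [19 15 12 13] [ 0.5891 -0.1214  0.08  ]
bright 124 [338.1 181.3] [72 25 13 13] [ 0.5616 -0.2535  0.08  ]
bright 111 [397.7 199. ] [133  38   8  23] [ 0.5149 -0.4005  0.08  ]
bright 16 [383.4 202. ] [123  48   2   9] [ 0.5081 -0.3639  0.08  ]
bright 128 [288.3 224. ] [22 68 13 13] [ 0.4581 -0.1272  0.08  ]
bright 128 [353.7 227. ] [88 71 13 13] [ 0.4479 -0.2866  0.08  ]
bright 81 [352.1 257.5] [ 81 105  23   5] [ 0.3742 -0.2792  0.08  ]
```

View pics/a.png

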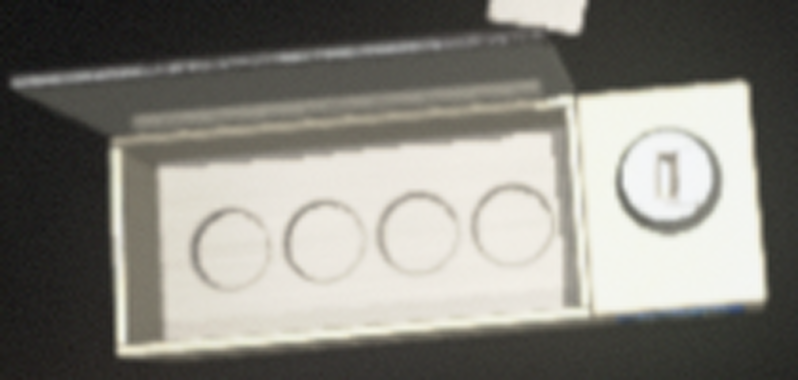

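View pics/k.png

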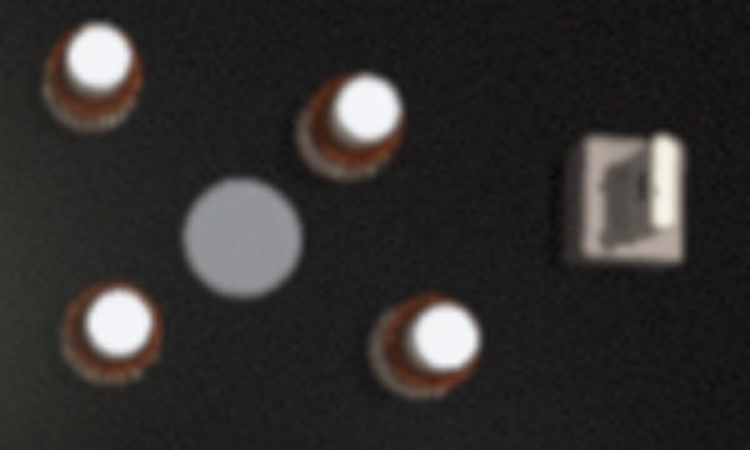

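The analyser crop (×3.8, offset 55,165) shows pockets at (231,249), (325,241), (418,233) and (513,225), and the outer rim and console corners at (110,140), (120,355), (748,82) and (766,302). The knob is at (668,181) with its slot running vertically. In the second crop (×5, offset 265,160) the key bow is at (663,180) and its long axis is also close to vertical.

```bash
python3 - <<'E'
from h import *
c=cam("top"); im=c["img"]
A=lambda L:(np.array(L,float)+.5)/3.8-.5+[55,165]
K=lambda L:(np.array(L,float)+.5)/5-.5+[265,160]
p=onz(c,A([(231,249),(325,241),(418,233),(513,225)]),.024); print(p.round(4)); 
d=p[0]-p[3]; print("pitch",np.linalg.norm(d)/3,"yaw",np.arctan2(-d[0],d[1]), "mean",p.mean(0).round(4))
q=onz(c,A([(110,140),(120,355),(748,82),(766,302)]),.1); print(q.round(4)); 
# analyser corners local
loc=np.array([(70,150),(-70,150),(70,-260),(-70,-260)])/1000.
lc=loc-loc.mean(0);qc=q[:,:2]-q[:,:2].mean(0)
th=np.arctan2((lc[:,0]*qc[:,1]-lc[:,1]*qc[:,0]).sum(),(lc*qc).sum()); 
r=np.array([[np.cos(th),-np.sin(th)],[np.sin(th),np.cos(th)]]); o=q[:,:2].mean(0)-r@loc.mean(0)
print("rimfit yaw",th,"o",o.round(4),"res",(q[:,:2]-(loc@r.T+o)).round(4))
print("lock pred",(o+r@[0,-.205]).round(4),"seen",onz(c,A([(668,180)]),.128).round(4))
print("slot ends",onz(c,A([(666,152),(670,203)]),.128).round(4))
print("knobbase")
print("key bow ends",onz(c,K([(664,135),(663,227)]),.092).round(4), "stand corners",onz(c,K([(590,135),(685,137),(583,262),(684,264)]),.04).round(4))
c2=cam("scene"); np.save("sc.npy",c2["img"])
print(proj(c2,[[.589,-.121,.08],[.5616,-.2535,.08],[.4581,-.1272,.08],[.4479,-.2866,.08]]).round(1))
g=c2["img"].min(2)
for b in blobs((g>150)[180:260,120:230],10,600): print(b[0],b[1]+[120,180])
a=cv2.resize(c2["img"][120:260,60:220],None,fx=4,fy=4,interpolation=cv2.INTER_CUBIC);cv2.imwrite("pics/s2.png",a)
E
```

```text
[[0.4541 0.3097 0.024 ]
 [0.4588 0.2456 0.024 ]
 [0.4635 0.1827 0.024 ]
 [0.468  0.1188 0.024 ]]
pitch 0.06381262503747252 yaw 0.07281584963780403 mean [0.4611 0.2142 0.024 ]
[[ 0.5176  0.3691  0.1   ]
 [ 0.3808  0.3575  0.1   ]
 [ 0.5488 -0.0395  0.1   ]
 [ 0.4097 -0.0484  0.1   ]]
rimfit yaw 0.07366820355691794 o [0.4602 0.2145] res [[-0.0014 -0.0001]
 [ 0.0015 -0.0015]
 [-0.0003  0.0001]
 [ 0.0002  0.0015]]
lock pred [0.4752 0.0101] seen [[0.4834 0.0106 0.128 ]]
slot ends [[0.5007 0.0117 0.128 ]
 [0.4692 0.0095 0.128 ]]
knobbase
key bow ends [[ 0.5439 -0.398   0.092 ]
 [ 0.4983 -0.3944  0.092 ]] stand corners [[ 0.5538 -0.3761  0.04  ]
 [ 0.5521 -0.426   0.04  ]
 [ 0.4883 -0.3683  0.04  ]
 [ 0.4863 -0.4209  0.04  ]]
[[208.7 225.8]
 [149.5 223.1]
 [204.6 192.6]
 [140.  195.3]]
460 [145.5 190.6]
113 [204.1 194.8]
139 [149.1 225. ]
250 [178.5 228.3]
149 [208.1 228.3]
18 [204.4 251.4]
```

```bash
cat >> h.py <<'E'
def plan(x,y,z,yaw=None):
    "print remaining shift in tool units (n*200mm) and turn (n*90deg); yaw = world angle of tool y"
    s=read_state(); M=R.from_quat(s["eef_rot"]).as_matrix(); d=M.T@(np.array([x,y,z])-s["ee_pos"])/.2
    a=np.arctan2(M[1,1],M[0,1]); out="shift %s len %.3f"%(d.round(4),np.linalg.norm(d))
    if yaw is not None: out+=" turn %.4f (of 1/90deg)"%(-((yaw-a+np.pi)%(2*np.pi)-np.pi)/(np.pi/2))
    print(out,"| tcp",s["ee_pos"].round(4),"yaw",round(a,4),"F",s["ft_force"].round(1),"w",round(s["width"],4),"t",round(s["time"],2))
O=np.array([.4606,.2143]);YA=.073
def ana(x,y): return O+np.array([x*np.cos(YA)-y*np.sin(YA),x*np.sin(YA)+y*np.cos(YA)])
E
python3 -m crank '0 0 0 -.095 1;0 0 0 -.095 1'; python3 -c "
from h import *
plan(.40,.15,.222,1.644)"
```

```text
time: 0.45
ee_pos: [0.1405, 0.6089, 0.2224]
eef_rot: [-0.039, 0.999, -0.0, 0.0]
ft_force: [-0.6, -0.2, -0.7]
width: 0.087
grip_force: 0.0
shift [-1.116  -2.3884  0.0027] len 2.636 turn 0.0028 (of 1/90deg) | tcp [0.1405 0.6089 0.2224] yaw 1.6484 F [-0.6 -0.2 -0.7] w 0.087 t 0.45
```

```bash
python3 -m crank '-.1 -.215 0 0 1;-.1 -.215 0 0 1;-.1 -.215 0 0 1;-.1 -.215 0 0 1;-.1 -.215 0 0 1;-.1 -.215 0 0 1;-.1 -.215 0 0 1;-.1 -.215 0 0 1;-.1 -.215 0 0 1;-.1 -.215 0 0 1' >/dev/null; python3 -c "
from h import *
plan(.458,-.127,.222,1.644)"
```

```text
shift [-0.3175 -1.625   0.0026] len 1.656 turn -0.0009 (of 1/90deg) | tcp [0.3713 0.1926 0.2227] yaw 1.6426 F [0.8 0.3 0.6] w 0.0872 t 1.45
```

```bash
python3 -m crank '-.04 -.203 0 0 1;-.04 -.203 0 0 1;-.04 -.203 0 0 1;-.04 -.203 0 0 1;-.04 -.203 0 0 1;-.04 -.203 0 0 1;-.04 -.203 0 0 1;-.04 -.203 0 0 1;0 0 0 0 1' >/dev/null; python3 -c "
from h import *
plan(.458,-.127,.052,1.644)
c=cam('scene');cv2.imwrite('pics/s3.png',c['img'][100:330,80:400].repeat(2,0).repeat(2,1))"
```

```text
shift [-2.000e-04  1.820e-02  8.543e-01] len 0.855 turn -0.0055 (of 1/90deg) | tcp [ 0.458  -0.1303  0.2229] yaw 1.6354 F [-1.5  0.3  0.3] w 0.087 t 2.35
```

View pics/s3.png

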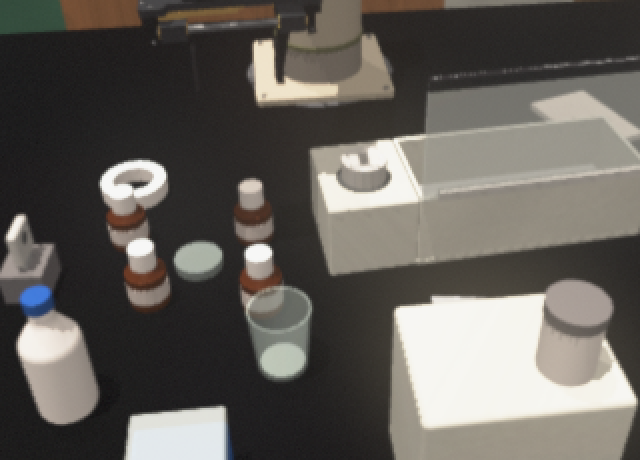

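The gripper is above the nearest bottle, seen at (253,215) in the crop, and nothing else is in its way. I'll descend and grip.

```bash
python3 -m crank '0 .018 .17 0 1;0 0 .17 0 1;0 0 .17 0 1;0 0 .17 0 1;0 0 .08 0 1;0 0 .085 0 1;0 0 0 0 1' 20 && python3 -m crank '0 0 0 0 -1;0 0 0 0 -1;0 0 0 0 -1;0 0 0 0 -1;0 0 0 0 -1;0 0 0 0 -1;0 0 0 0 -1;0 0 0 0 -1' 20
```

```text
time: 3.1
ee_pos: [0.4561, -0.12, 0.0517]
eef_rot: [-0.037, 0.999, 0.0, -0.002]
ft_force: [0.3, -0.1, -0.4]
width: 0.0868
grip_force: 0.0
time: 3.9
ee_pos: [0.4577, -0.1215, 0.0536]
eef_rot: [-0.036, 0.999, -0.0, 0.0]
ft_force: [-0.4, -1.7, -1.0]
width: 0.0314
grip_force: 7.4
```

```bash
python3 -m crank '0 0 0 0 -1;0 0 -.2 0 -1;0 0 -.23 0 -1;0 0 -.23 0 -1;0 0 -.23 0 -1;0 0 0 0 -1' && python3 -c "
from h import *
for y in (.096,.032,-.032,-.096): print(ana(0,y).round(4))
plan(*ana(0,.096),.23,1.644)
c=cam('top');print(proj(c,[*read_state()['ee_pos'][:2],read_state()['ee_pos'][2]+.03]))
cv2.imwrite('pics/t4.png',c['img'][120:270,60:360].repeat(2,0).repeat(2,1))"
```

```text
time: 4.5
ee_pos: [0.4602, -0.1218, 0.2368]
eef_rot: [-0.036, 0.999, 0.001, 0.004]
ft_force: [1.3, 0.0, -1.1]
width: 0.0301
grip_force: 19.6
[0.4536 0.31  ]
[0.4583 0.2462]
[0.4629 0.1824]
[0.4676 0.1186]
shift [-0.1209  2.1562  0.0368] len 2.160 turn -0.0011 (of 1/90deg) | tcp [ 0.4602 -0.1218  0.2368] yaw 1.6422 F [ 1.3  0.  -1.1] w 0.0301 t 4.5
[[292.72390009 214.31429397]]
```

View pics/t4.png

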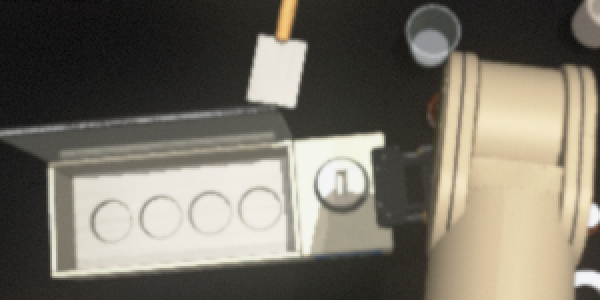

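The arm hides the bottle from above, but the width of 30.1 mm and grip of 19.6 N confirm the hold. I'll carry it to pocket 0.

```bash
python3 -m crank '-.012 .215 0 0 -1;-.012 .215 0 0 -1;-.012 .215 0 0 -1;-.012 .215 0 0 -1;-.012 .215 0 0 -1;-.012 .215 0 0 -1;-.012 .215 0 0 -1;-.012 .215 0 0 -1;-.012 .215 0 0 -1;-.012 .215 0 0 -1' >/dev/null; python3 -m crank '0 0 0 0 -1;0 0 0 0 -1' >/dev/null; python3 -c "
from h import *
plan(*ana(0,.096),.064,1.644)
c=cam('scene');cv2.imwrite('pics/s5.png',c['img'][20:260,200:480].repeat(2,0).repeat(2,1))"
```

```text
shift [-0.0207  0.004   0.8264] len 0.827 turn 0.0001 (of 1/90deg) | tcp [0.4499 0.3094 0.2293] yaw 1.6441 F [ 0.4 -0.1 -1.4] w 0.0298 t 5.75
```

View pics/s5.png

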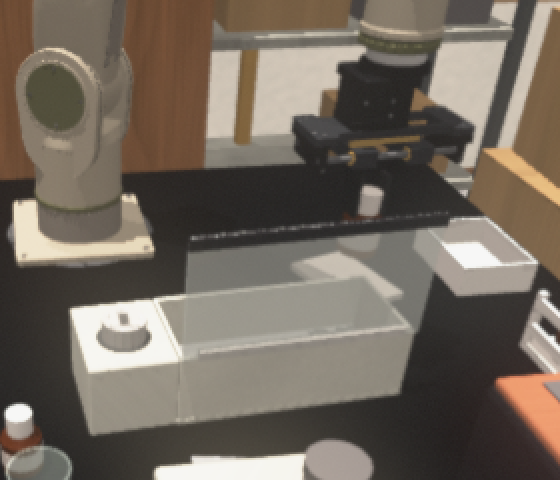

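The bottle is hanging upright in the gripper at (368,205), above pocket 0. Lowering it.

```bash
python3 -m crank '-.02 .004 .17 0 -1;0 0 .17 0 -1;0 0 .17 0 -1;0 0 .15 0 -1;0 0 0 0 -1;0 0 0 0 -1' >/dev/null; python3 -c "
from h import *
plan(*ana(0,.096),.0635,1.644)"
```

```text
shift [0.007  0.0047 0.1827] len 0.183 turn -0.0020 (of 1/90deg) | tcp [0.4551 0.3092 0.1   ] yaw 1.6408 F [ 0.1  0.4 -0.3] w 0.0297 t 6.4
```

```bash
python3 -m crank '.006 .004 .05 0 -1;0 0 .05 0 -1;0 0 .035 0 -1;0 0 .025 0 -1;0 0 .02 0 -1;0 0 0 0 -1'; python3 -c "
from h import *
plan(*ana(0,.096),.0625,1.644)"
```

```text
time: 7.0
ee_pos: [0.4533, 0.3116, 0.0632]
eef_rot: [-0.036, 0.999, 0.0, -0.0]
ft_force: [0.6, 1.7, -1.7]
width: 0.0296
grip_force: 19.6
shift [-0.0009 -0.0078  0.0035] len 0.009 turn -0.0007 (of 1/90deg) | tcp [0.4533 0.3116 0.0632] yaw 1.6429 F [ 0.6  1.7 -1.7] w 0.0296 t 7.0
```

```bash
python3 -m crank '0 0 .008 0 -1;0 0 .005 0 -1;0 0 0 0 -1'; python3 -m crank '0 0 0 0 .15;0 0 0 0 .15;0 0 0 0 .15;0 0 0 0 .15;0 0 0 0 .15;0 0 -.1 0 .15;0 0 -.2 0 .15;0 0 -.23 0 .15;0 0 -.23 0 .15;0 0 0 0 .15' ; python3 -c "
from h import *
plan(.589,-.121,.222,1.644)"
```

```text
time: 7.3
ee_pos: [0.4537, 0.311, 0.0612]
eef_rot: [-0.036, 0.999, 0.0, 0.0]
ft_force: [0.3, 0.8, 2.2]
width: 0.0298
grip_force: 19.7
time: 8.3
ee_pos: [0.4559, 0.3127, 0.2194]
eef_rot: [-0.036, 0.999, 0.003, 0.004]
ft_force: [-0.3, 0.2, -0.7]
width: 0.0503
grip_force: 0.0
shift [-0.5093 -2.2101 -0.0234] len 2.268 turn -0.0012 (of 1/90deg) | tcp [0.4559 0.3127 0.2194] yaw 1.6421 F [-0.3  0.2 -0.7] w 0.0503 t 8.3
```

```bash
cat >> h.py <<'E'
def caps():
    c=cam("top"); g=c["img"].min(2)
    for b in blobs((g>150)[150:260,40:420],60,200):
        uv=b[1]+[40,150]; print("cap",b[0],uv,"bench",onz(c,[uv],.08).round(4)[0,:2],"nest",onz(c,[uv],.09).round(4)[0,:2])
    return c
E
python3 -m crank '0 -.22 0 0 1;0 -.22 0 0 1;0 -.22 0 0 1;0 -.22 0 0 1;0 -.22 0 0 1;0 -.22 0 0 1;0 -.22 0 0 1' >/dev/null; python3 -c "
from h import *
caps();plan(.589,-.121,.222,1.644)"
```

```text
cap 124 [284.4 171.1] bench [ 0.5891 -0.1214] nest [ 0.587  -0.1206]
cap 125 [338.1 181.3] bench [ 0.5616 -0.2535] nest [ 0.5596 -0.2515]
cap 118 [397.5 199.5] bench [ 0.5137 -0.3999] nest [ 0.5122 -0.3967]
cap 129 [353.6 227. ] bench [ 0.4479 -0.2863] nest [ 0.4469 -0.2841]
cap 82 [352.2 257.5] bench [ 0.3742 -0.2794] nest [ 0.374  -0.2772]
shift [-0.5302 -0.6113 -0.0439] len 0.810 turn -0.0060 (of 1/90deg) | tcp [ 0.4754 -0.0058  0.213 ] yaw 1.6345 F [-0.8 -7.6 -0.3] w 0.0864 t 9.05
```

```bash
python3 -m crank '-.13 -.15 -.01 0 1;-.13 -.15 -.01 0 1;-.13 -.15 -.01 0 1;-.13 -.15 -.01 0 1;0 0 0 0 1;0 0 0 0 1' >/dev/null; python3 -c "
from h import *
plan(.589,-.1215,.053,1.644)"
```

```text
shift [-0.004  -0.0621  0.8343] len 0.837 turn -0.0021 (of 1/90deg) | tcp [ 0.5876 -0.109   0.2199] yaw 1.6408 F [-0.  -0.5 -0.3] w 0.0873 t 9.65
```

```bash
python3 -m crank '-.004 -.062 .17 0 1;0 0 .17 0 1;0 0 .17 0 1;0 0 .17 0 1;0 0 .08 0 1;0 0 .075 0 1;0 0 0 0 1;0 0 0 0 1' 20; python3 -m crank '0 0 0 0 -1;0 0 0 0 -1;0 0 0 0 -1;0 0 0 0 -1;0 0 0 0 -1;0 0 0 0 -1;0 0 0 0 -1;0 0 0 0 -1;0 0 0 0 -1' 20
```

```text
time: 10.45
ee_pos: [0.5901, -0.1207, 0.055]
eef_rot: [-0.036, 0.999, 0.0, 0.001]
ft_force: [-0.1, 0.3, -0.5]
width: 0.0874
grip_force: 0.0
time: 11.35
ee_pos: [0.5894, -0.1208, 0.0538]
eef_rot: [-0.036, 0.999, -0.0, -0.0]
ft_force: [0.1, 0.0, -1.0]
width: 0.0292
grip_force: 20.0
```

```bash
python3 -m crank '0 0 -.2 0 -1;0 0 -.23 0 -1;0 0 -.23 0 -1;0 0 -.23 0 -1;.16 .1 0 0 -1;.16 .1 0 0 -1;.16 .1 0 0 -1;.16 .1 0 0 -1;0 0 0 0 -1' >/dev/null; python3 -c "
from h import *
plan(*ana(0,.032),.23,1.644)"
```

```text
shift [-0.1358  1.4649  0.015 ] len 1.471 turn 0.0009 (of 1/90deg) | tcp [ 0.453  -0.048   0.2319] yaw 1.6454 F [ 0.2  0.1 -2.2] w 0.0295 t 12.25
```

```bash
python3 -m crank '-.019 .21 0 0 -1;-.019 .21 0 0 -1;-.019 .21 0 0 -1;-.019 .21 0 0 -1;-.019 .21 0 0 -1;-.019 .21 0 0 -1;-.019 .205 0 0 -1;0 0 0 0 -1;0 0 0 0 -1' >/dev/null; python3 -c "
from h import *
plan(*ana(0,.032),.1,1.644)"
```

```text
shift [0.0163 0.0105 0.6562] len 0.656 turn -0.0001 (of 1/90deg) | tcp [0.4618 0.2445 0.2312] yaw 1.6439 F [-0.1 -0.5 -2. ] w 0.0294 t 13.15
```

```bash
python3 -m crank '.016 .01 .17 0 -1;0 0 .17 0 -1;0 0 .17 0 -1;0 0 .146 0 -1;0 0 0 0 -1;0 0 0 0 -1;0 0 0 0 -1' >/dev/null; python3 -c "
from h import *
plan(*ana(0,.032),.064,1.644)"
```

```text
shift [0.0071 0.0017 0.1932] len 0.193 turn -0.0016 (of 1/90deg) | tcp [0.4596 0.2459 0.1026] yaw 1.6415 F [ 0.1  0.2 -1.1] w 0.0294 t 13.85
```

```bash
python3 -m crank '.006 0 .05 0 -1;0 0 .05 0 -1;0 0 .035 0 -1;0 0 .025 0 -1;0 0 .02 0 -1;0 0 .015 0 -1;0 0 .006 0 -1;0 0 0 0 -1'
```

```text
time: 14.65
ee_pos: [0.4583, 0.2457, 0.0625]
eef_rot: [-0.035, 0.999, 0.001, 0.001]
ft_force: [-4.5, -5.9, 21.2]
width: 0.0298
grip_force: 20.0
```

```bash
python3 -m crank '0 0 -.008 0 -1;0 0 0 0 .15;0 0 0 0 .15;0 0 0 0 .15;0 0 0 0 .15;0 0 0 0 .15;0 0 -.1 0 .15;0 0 -.2 0 .15;0 0 -.23 0 .15;0 0 -.23 0 .15'>/dev/null; python3 -m crank '0 0 0 0 1;0 -.22 0 0 1;0 -.22 0 0 1;0 -.22 0 0 1;0 -.22 0 0 1;0 -.22 0 0 1;0 0 0 0 1' >/dev/null; python3 -c "
from h import *
caps();plan(.5616,-.2535,.222,1.644)"
```

```text
cap 125 [338.1 181.2] bench [ 0.5618 -0.2535] nest [ 0.5599 -0.2516]
cap 118 [397.5 199.3] bench [ 0.5142 -0.4   ] nest [ 0.5127 -0.3967]
cap 130 [353.7 227. ] bench [ 0.4479 -0.2866] nest [ 0.4469 -0.2843]
cap 82 [352.2 257.5] bench [ 0.3742 -0.2794] nest [ 0.374  -0.2772]
shift [-0.3507 -1.4115 -0.0398] len 1.455 turn -0.0044 (of 1/90deg) | tcp [0.4729 0.0235 0.2141] yaw 1.6371 F [ 0.1  1.1 -0.5] w 0.0865 t 16.4
```

```bash
python3 -m crank '-.05 -.201 -.005 0 1;-.05 -.201 -.005 0 1;-.05 -.201 -.005 0 1;-.05 -.201 -.005 0 1;-.05 -.201 -.005 0 1;-.05 -.201 -.005 0 1;-.05 -.201 -.005 0 1;0 0 0 0 1;0 0 0 0 1' >/dev/null; python3 -c "
from h import *
plan(.5615,-.2535,.053,1.644)"
```

```text
shift [ 0.0077 -0.0212  0.8354] len 0.836 turn -0.0015 (of 1/90deg) | tcp [ 0.563  -0.2492  0.2201] yaw 1.6417 F [0.5 0.6 0.6] w 0.087 t 17.3
```

```bash
python3 -m crank '.007 -.021 .17 0 1;0 0 .17 0 1;0 0 .17 0 1;0 0 .17 0 1;0 0 .08 0 1;0 0 .075 0 1;0 0 0 0 1;0 0 0 0 1' 20; python3 -m crank '0 0 0 0 -1;0 0 0 0 -1;0 0 0 0 -1;0 0 0 0 -1;0 0 0 0 -1;0 0 0 0 -1;0 0 0 0 -1;0 0 0 0 -1;0 0 0 0 -1' 20;python3 -m crank '0 0 -.2 0 -1;0 0 -.23 0 -1;0 0 -.23 0 -1;0 0 -.23 0 -1;.125 .15 0 0 -1;.125 .15 0 0 -1;.125 .15 0 0 -1;.125 .15 0 0 -1;0 0 0 0 -1' >/dev/null; python3 -c "
from h import *
plan(*ana(0,-.032),.23,1.644)"
```

```text
time: 18.1
ee_pos: [0.5625, -0.2536, 0.0552]
eef_rot: [-0.036, 0.999, -0.0, 0.001]
ft_force: [0.2, 0.1, 0.3]
width: 0.087
grip_force: 0.0
time: 19.0
ee_pos: [0.5617, -0.2537, 0.054]
eef_rot: [-0.036, 0.999, 0.0, -0.0]
ft_force: [-0.8, -0.2, 0.4]
width: 0.0294
grip_force: 20.0
shift [-0.1793  1.5922  0.0195] len 1.602 turn 0.0014 (of 1/90deg) | tcp [ 0.4511 -0.1379  0.2322] yaw 1.6462 F [-0.3  0.1 -0.5] w 0.0295 t 19.9
```

```bash
python3 -m crank '-.022 .2 0 0 -1;-.022 .2 0 0 -1;-.022 .2 0 0 -1;-.022 .2 0 0 -1;-.022 .2 0 0 -1;-.022 .2 0 0 -1;-.022 .2 0 0 -1;-.022 .19 0 0 -1;0 0 0 0 -1;0 0 0 0 -1' >/dev/null; python3 -c "
from h import *
plan(*ana(0,-.032),.1,1.644)"
```

```text
shift [0.0131 0.02   0.6578] len 0.658 turn -0.0003 (of 1/90deg) | tcp [0.4659 0.1787 0.2316] yaw 1.6436 F [ 0.7 -1.2 -1. ] w 0.0297 t 20.9
```

```bash
python3 -m crank '.013 .02 .17 0 -1;0 0 .17 0 -1;0 0 .17 0 -1;0 0 .146 0 -1;0 0 0 0 -1;0 0 0 0 -1;0 0 0 0 -1' >/dev/null; python3 -c "
from h import *
plan(*ana(0,-.032),.064,1.644)"
```

```text
shift [0.0065 0.0004 0.1938] len 0.194 turn -0.0016 (of 1/90deg) | tcp [0.4642 0.1823 0.1028] yaw 1.6414 F [ 0.4  1.2 -0.8] w 0.0292 t 21.6
```

```bash
python3 -m crank '.004 .002 .05 0 -1;0 0 .05 0 -1;0 0 .035 0 -1;0 0 .025 0 -1;0 0 .02 0 -1;0 0 .012 0 -1;0 0 0 0 -1;0 0 0 0 -1'
```

```text
time: 22.4
ee_pos: [0.4627, 0.1826, 0.0635]
eef_rot: [-0.036, 0.999, 0.0, 0.0]
ft_force: [-3.6, -3.7, 12.1]
width: 0.0292
grip_force: 20.0
```

```bash
python3 -m crank '0 0 -.005 0 -1;0 0 0 0 .15;0 0 0 0 .15;0 0 0 0 .15;0 0 0 0 .15;0 0 0 0 .15;0 0 -.1 0 .15;0 0 -.2 0 .15;0 0 -.23 0 .15;0 0 -.23 0 .15'>/dev/null; python3 -m crank '0 0 0 0 1;0 -.22 0 0 1;0 -.22 0 0 1;0 -.22 0 0 1;0 -.22 0 0 1;0 -.22 0 0 1;0 0 0 0 1' >/dev/null; python3 -c "
from h import *
caps();plan(.448,-.2866,.222,1.644)"
```

```text
cap 117 [397.5 199.4] bench [ 0.5139 -0.4   ] nest [ 0.5124 -0.3967]
cap 129 [353.7 227.1] bench [ 0.4476 -0.2866] nest [ 0.4467 -0.2843]
cap 82 [352.2 257.5] bench [ 0.3742 -0.2794] nest [ 0.374  -0.2772]
shift [ 0.2296 -1.2222 -0.0326] len 1.244 turn -0.0045 (of 1/90deg) | tcp [ 0.4776 -0.0397  0.2155] yaw 1.637 F [0.3 0.2 0.9] w 0.0863 t 24.15
```

```bash
python3 -m crank '.038 -.203 -.005 0 1;.038 -.203 -.005 0 1;.038 -.203 -.005 0 1;.038 -.203 -.005 0 1;.038 -.203 -.005 0 1;.038 -.203 -.005 0 1;0 0 0 0 1;0 0 0 0 1' >/dev/null; python3 -c "
from h import *
plan(.4477,-.2866,.053,1.644)"
```

```text
shift [ 0.0111 -0.0184  0.8403] len 0.841 turn -0.0016 (of 1/90deg) | tcp [ 0.4498 -0.2828  0.2211] yaw 1.6415 F [ 0.2  0.9 -0.1] w 0.087 t 24.95
```

```bash
python3 -m crank '.011 -.018 .17 0 1;0 0 .17 0 1;0 0 .17 0 1;0 0 .17 0 1;0 0 .08 0 1;0 0 .075 0 1;0 0 0 0 1;0 0 0 0 1' 20; python3 -m crank '0 0 0 0 -1;0 0 0 0 -1;0 0 0 0 -1;0 0 0 0 -1;0 0 0 0 -1;0 0 0 0 -1;0 0 0 0 -1;0 0 0 0 -1;0 0 0 0 -1' 20;python3 -m crank '0 0 -.2 0 -1;0 0 -.23 0 -1;0 0 -.23 0 -1;0 0 -.23 0 -1;0 .2 0 0 -1;0 .2 0 0 -1;0 .2 0 0 -1;0 .2 0 0 -1;0 0 0 0 -1' >/dev/null; python3 -c "
from h import *
plan(*ana(0,-.096),.23,1.644)"
```

```text
time: 25.75
ee_pos: [0.4486, -0.2867, 0.0554]
eef_rot: [-0.036, 0.999, -0.0, 0.001]
ft_force: [1.1, 0.1, -0.6]
width: 0.087
grip_force: 0.0
time: 26.65
ee_pos: [0.4478, -0.2867, 0.0545]
eef_rot: [-0.036, 0.999, -0.0, -0.0]
ft_force: [-0.0, -0.5, -0.7]
width: 0.0295
grip_force: 20.0
shift [-0.2513  1.1854  0.0142] len 1.212 turn 0.0037 (of 1/90deg) | tcp [ 0.4362 -0.1218  0.2323] yaw 1.6499 F [ 0.8 -0.5 -1.9] w 0.0293 t 27.55
```

```bash
python3 -m crank '-.041 .197 0 0 -1;-.041 .197 0 0 -1;-.041 .197 0 0 -1;-.041 .197 0 0 -1;-.041 .197 0 0 -1;-.041 .197 0 0 -1;0 0 0 0 -1;0 0 0 0 -1' >/dev/null; python3 -c "
from h import *
plan(*ana(0,-.096),.1,1.644)"
```

```text
shift [0.0015 0.0329 0.6603] len 0.661 turn -0.0003 (of 1/90deg) | tcp [0.4685 0.1122 0.2321] yaw 1.6435 F [ 0.1 -0.1 -1.6] w 0.0299 t 28.35
```

```bash
python3 -m crank '.001 .033 .17 0 -1;0 0 .17 0 -1;0 0 .17 0 -1;0 0 .146 0 -1;0 0 0 0 -1;0 0 0 0 -1;0 0 0 0 -1' >/dev/null; python3 -c "
from h import *
plan(*ana(0,-.096),.0645,1.644)"
```

```text
shift [0.0076 0.0002 0.1931] len 0.193 turn -0.0016 (of 1/90deg) | tcp [0.469  0.1186 0.1031] yaw 1.6415 F [-0.1  0.5 -2.2] w 0.0298 t 29.05
```

```bash
python3 -m crank '.004 .001 .05 0 -1;0 0 .05 0 -1;0 0 .035 0 -1;0 0 .025 0 -1;0 0 .02 0 -1;0 0 .01 0 -1;0 0 0 0 -1;0 0 0 0 -1'
```

```text
time: 29.85
ee_pos: [0.4676, 0.1187, 0.0641]
eef_rot: [-0.036, 0.999, 0.0, 0.0]
ft_force: [-3.0, -2.1, 10.9]
width: 0.0295
grip_force: 20.0
```

```bash
python3 -m crank '0 0 -.005 0 -1;0 0 0 0 .15;0 0 0 0 .15;0 0 0 0 .15;0 0 0 0 .15;0 0 0 0 .15;0 0 -.1 0 .15;0 0 -.2 0 .15;0 0 -.23 0 .15;0 0 -.23 0 .15'>/dev/null; python3 -m crank '0 -.2 -.1 0 .15;0 -.2 -.15 0 .15;0 -.2 -.15 0 .15;0 -.2 -.15 0 .15;0 -.2 0 0 -1;0 -.2 0 0 -1;0 0 0 0 -1;0 0 0 0 -1' >/dev/null; python3 -c "
from h import *
c=caps();plan(*ana(.12,0),.35,1.644)
cv2.imwrite('pics/t6.png',cv2.resize(c['img'][150:280,50:270],None,fx=3.4,fy=3.4,interpolation=2))
c=cam('scene');cv2.imwrite('pics/s6.png',c['img'][100:260,200:480].repeat(2,0).repeat(2,1))"
```

```text
cap 113 [397.6 199.1] bench [ 0.5147 -0.4003] nest [ 0.5132 -0.397 ]
shift [-0.6022  1.6754 -0.1189] len 1.784 turn -0.0008 (of 1/90deg) | tcp [ 0.4842 -0.1198  0.3261] yaw 1.6427 F [ 0.4  0.3 -0.5] w 0.0221 t 31.7
```

View pics/t6.png

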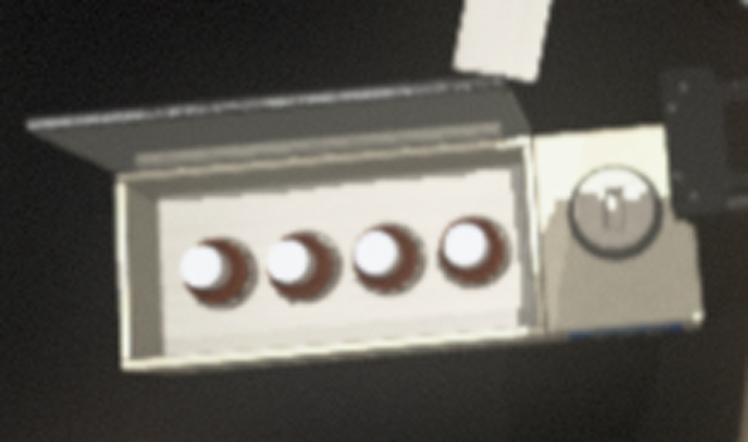

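View pics/s6.png

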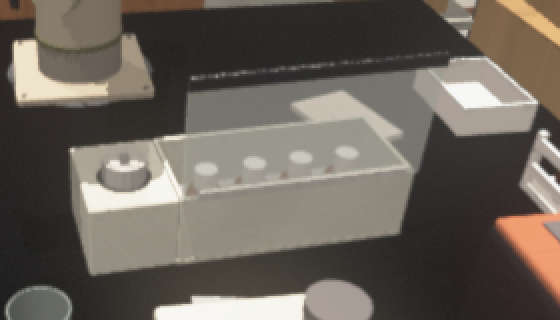

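All four bottles stand upright in their pockets. In the crop the caps run from (203,268) to (466,245). The lid stands open with its strip running from (30,125) to (500,85). Next I'll compute its angle and move behind it.

```bash
python3 -m crank '-.15 0 -.1 0 -1;-.15 0 -.1 0 -1;-.15 0 0 0 -1;-.15 .05 0 0 -1;-.1 .2 0 0 -1;0 .24 0 0 -1;0 .24 0 0 -1;0 .24 0 0 -1;0 .24 0 0 -1;0 .24 0 0 -1' >/dev/null;python3 -m crank '0 .2 0 0 -1;0 .1 0 0 -1;0 0 0 0 -1' >/dev/null; python3 -c "
from h import *
c=cam('top')
for e in ((30,125),(500,85)):
  q=onz(c,[(np.array(e)+.5)/3.4-.5+[50,150]],.262)[0]; d=q[:2]-O; print('edge local',d@[np.cos(YA),np.sin(YA)],d@[-np.sin(YA),np.cos(YA)])
plan(*ana(.13,0),.225,1.644)"
```

```text
edge local 0.07516444316979301 0.14735899918789178
edge local 0.07380355326319428 -0.14560912195525053
shift [ 0.0446 -0.081   0.703 ] len 0.709 turn 0.0013 (of 1/90deg) | tcp [0.5981 0.2407 0.3656] yaw 1.646 F [ 0.5 -0.9  0.2] w 0.0001 t 33.1
```

```bash
python3 -m crank '.01 -.08 .2 0 -1;0 0 .2 0 -1;0 0 .2 0 -1;0 0 .1 0 -1;0 0 0 0 -1;.1 0 0 0 -1;.08 0 0 0 -1;0 0 0 0 -1;0 0 0 0 -1' && python3 -c "
from h import *
d=read_state()['ee_pos'][:2]-O;print('local',d@[np.cos(YA),np.sin(YA)],d@[-np.sin(YA),np.cos(YA)])"
```

```text
time: 34.0
ee_pos: [0.5629, 0.2197, 0.2279]
eef_rot: [-0.036, 0.999, 0.001, 0.001]
ft_force: [0.5, 0.1, -0.4]
width: 0.0006
grip_force: 0.0
local 0.10244793974566853 -0.0020814155009690532
```

```bash
python3 -m crank '.04 0 0 0 -1;.04 0 0 0 -1;.045 0 0 0 -1;.063 0 .007 0 -1;.063 0 .007 0 -1;.06 0 .02 0 -1;.06 0 .02 0 -1;0 0 0 0 -1' && python3 -c "
from h import *
d=read_state()['ee_pos'][:2]-O;print('local',d@[np.cos(YA),np.sin(YA)],d@[-np.sin(YA),np.cos(YA)])
c=cam('scene');cv2.imwrite('pics/s7.png',c['img'][30:260,200:480].repeat(2,0).repeat(2,1))"
```

```text
time: 34.8
ee_pos: [0.4864, 0.2148, 0.2153]
eef_rot: [-0.036, 0.999, 0.0, -0.001]
ft_force: [1.1, -0.6, 0.8]
width: 0.0007
grip_force: 0.0
local 0.025800666872403937 -0.0013987100539431202
```

View pics/s7.png

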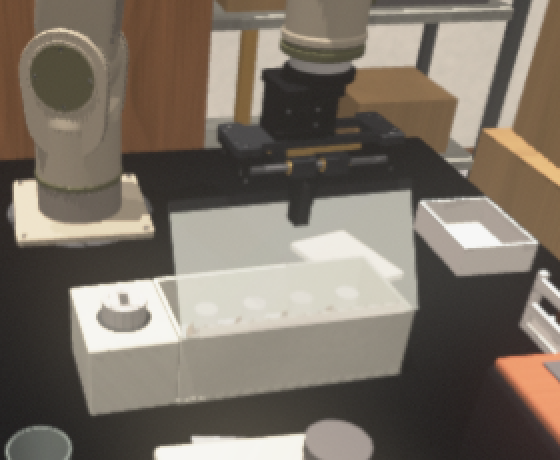

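The lid now leans toward the robot, with the finger against its outer face at (300,215). I'll carry on along the arc.

```bash
python3 -m crank '.055 0 .031 0 -1;.055 0 .031 0 -1;.048 0 .042 0 -1;.048 0 .042 0 -1;.039 0 .05 0 -1;.039 0 .05 0 -1;.028 0 .057 0 -1;.028 0 .057 0 -1;.007 0 .03 0 -1;0 0 0 0 -1' && python3 -m crank '.007 0 .03 0 -1;.007 0 .03 0 -1;.004 0 .03 0 -1;.004 0 .03 0 -1;.004 0 .03 0 -1;0 0 .015 0 -1;0 0 0 0 -1;0 0 0 0 -1'
```

```text
time: 35.85
ee_pos: [0.4181, 0.2094, 0.1365]
eef_rot: [-0.036, 0.999, -0.001, -0.001]
ft_force: [-1.0, -1.4, -0.1]
width: 0.0005
grip_force: 0.0
time: 36.65
ee_pos: [0.4141, 0.2095, 0.1078]
eef_rot: [-0.035, 0.999, 0.001, -0.001]
ft_force: [-18.8, -13.1, 58.3]
width: 0.0002
grip_force: 28.9
```

```bash
python3 -m crank '0 0 -.03 0 -1;0 0 -.1 0 -1;0 0 -.2 0 -1;0 -.2 -.2 0 -1;0 -.24 -.1 0 -1;0 -.24 0 0 -1;0 -.24 0 0 -1;0 -.24 0 0 0;0 -.24 0 0 0;0 -.2 0 0 0'>/dev/null; python3 -m crank '-.05 -.23 0 0 -.3;-.05 -.23 0 0 -.3;-.05 -.23 0 0 -.3;0 0 0 0 -.3;0 0 0 0 -.3' && python3 -c "
from h import *
c=cam('top');S=cam('scene')
a=cv2.resize(c['img'][150:270,60:420],None,fx=2.2,fy=2.2,interpolation=2);b=cv2.resize(S['img'][150:260,60:420],None,fx=2.2,fy=2.2,interpolation=2)
cv2.imwrite('pics/t8.png',np.r_[a,b]);np.save('top8.npy',c['img']);np.save('sc8.npy',S['img'])
E=[ana(.07-.16,y) for y in(.15,-.15)];print(proj(S,[[*e,.108] for e in E]).round(1),proj(c,[[*e,.108] for e in E]).round(1))"
```

```text
time: 38.15
ee_pos: [0.4594, -0.1964, 0.226]
eef_rot: [-0.033, 0.999, 0.002, -0.008]
ft_force: [1.0, 0.3, 0.3]
width: 0.0305
grip_force: 0.0
[[378.5 150.7]
 [273.3 162.2]] [[ 84.9 266.8]
 [210.9 256.5]]
```

View pics/t8.png

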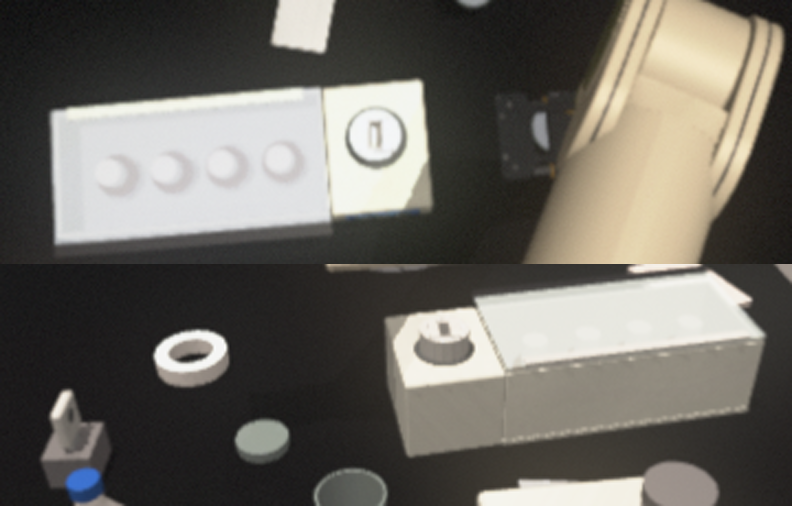

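The lid is lying flat and shut. The caps can be seen through it at (118,175) to (283,162), and the strip is along the front edge. Next I'll measure the key and the slot.

```bash
python3 - <<'E'
from h import *
c=cams.camera("top");S=cams.camera("scene")
def rect(mask,off,lo,hi):
    n,l,s,ce=cv2.connectedComponentsWithStats(mask.astype(np.uint8)); 
    for i in range(1,n):
        if lo<s[i,4]<hi:
            p=np.argwhere(l==i)[:,::-1].astype(np.float32)
            yield s[i,4],cv2.minAreaRect(p),p
F=6
def up(im,x0,y0,x1,y1): return cv2.resize(im[y0:y1,x0:x1],None,fx=F,fy=F,interpolation=cv2.INTER_CUBIC)
def px(p,x0,y0): return (np.array(p)+.5)/F-.5+[x0,y0]
def world(c,r,x0,y0,z):
    b=cv2.boxPoints(r); w=onz(c,px(b,x0,y0),z); e1,e2=w[1]-w[0],w[2]-w[1]
    e=e1 if np.linalg.norm(e1)>np.linalg.norm(e2) else e2
    return w.mean(0).round(4),"L %.4f W %.4f yaw %.3f"%(max(map(np.linalg.norm,(e1,e2))),min(map(np.linalg.norm,(e1,e2))),(np.arctan2(e[1],e[0])+np.pi/2)%np.pi-np.pi/2)
g=up(c["img"],375,180,415,222).min(2)
for th in(140,160,180):
  for a,r,p in rect(g>th,0,2000,8000): print("key",th,a,world(c,r,375,180,.092))
x0,y0=220,200; g=up(c["img"],x0,y0,244,224).min(2)
for th in(150,170,190,200):
  for a,r,p in rect(g<th,0,600,5000): print("slot",th,a,r[0],world(c,r,x0,y0,.128))
for th in(150,):
  for a,r,p in rect(g>th,0,5000,20000): print("disc",a,onz(c,[px(cv2.minEnclosingCircle(p)[0],x0,y0)],.128),cv2.minEnclosingCircle(p)[1])
a=cv2.resize(c["img"][195:230,215:250],None,fx=11,fy=11,interpolation=2)
b=cv2.resize(S["img"][165:200,243:278],None,fx=11,fy=11,interpolation=2)
k=cv2.resize(S["img"][200:260,70:120],None,fx=8,fy=8,interpolation=2)
k2=cv2.resize(c["img"][180:220,375:415],None,fx=9.6,fy=9.6,interpolation=2)[:384]
o=np.zeros((600,800,3),np.uint8);o[:385,:385]=a;o[:385,400:785]=b;cv2.imwrite("pics/l9.png",o)
E
```

```text
key 160 7475 (array([ 0.5095, -0.3924,  0.092 ]), 'L 0.1149 W 0.0143 yaw -0.397')
key 160 6712 (array([ 0.5089, -0.4118,  0.092 ]), 'L 0.1150 W 0.0137 yaw -0.405')
key 180 5946 (array([ 0.5482, -0.3668,  0.092 ]), 'L 0.0515 W 0.0274 yaw 1.557')
slot 150 2250 (84.63138580322266, 108.67434692382812) (array([0.47  , 0.0031, 0.128 ]), 'L 0.0636 W 0.0353 yaw -1.026')
slot 170 3057 (86.18179321289062, 100.4914321899414) (array([0.4732, 0.0025, 0.128 ]), 'L 0.0651 W 0.0414 yaw -0.866')
slot 190 3799 (86.18637084960938, 95.44068145751953) (array([0.4752, 0.0025, 0.128 ]), 'L 0.0664 W 0.0452 yaw -0.757')
slot 190 935 (65.26765441894531, 65.98694610595703) (array([0.4867, 0.0105, 0.128 ]), 'L 0.0269 W 0.0109 yaw 0.039')
slot 200 4203 (71.5, 71.49998474121094) (array([0.4846, 0.0081, 0.128 ]), 'L 0.0559 W 0.0557 yaw -0.013')
slot 200 1175 (64.83767700195312, 66.42254638671875) (array([0.4865, 0.0107, 0.128 ]), 'L 0.0282 W 0.0121 yaw 0.039')
disc 17683 [[0.49139738 0.00805463 0.128     ]] 89.50897216796875
```

View pics/l9.png

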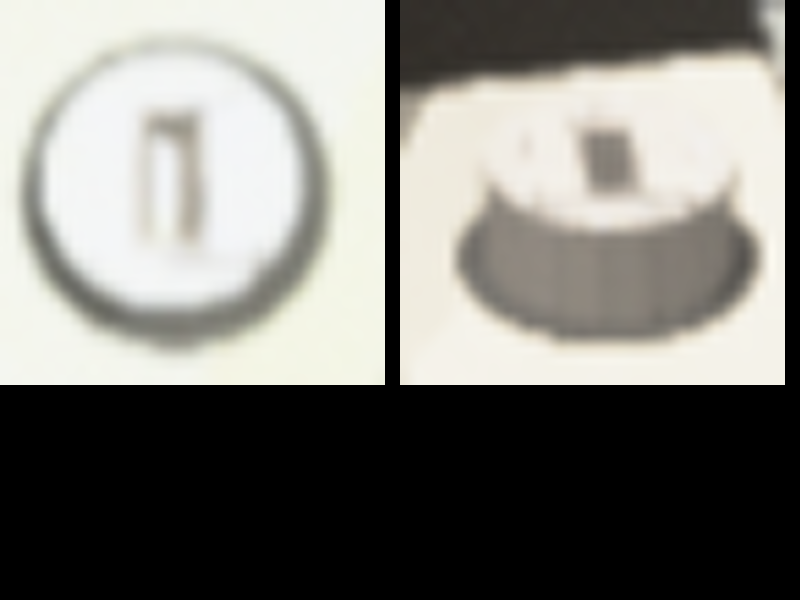

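The knob crop (×11, offset 215,195) shows the slot outline from x 137 to 204 and y 108 to 250, centred on the disc. In the scene crop the disc centre is at about (211,160), offset 243,165. I'll cross-check with two views.

```bash
python3 - <<'E'
from h import *
c=cams.camera("top");S=cams.camera("scene")
o1,d1=ray(c,[[230.1,210.8]]);o2,d2=ray(S,[[261.7,179.1]])
print("slot top",onz(c,[[230.1,210.8]],.128),"scene",onz(S,[[261.7,179.1]],.128))
g=cv2.resize(c["img"][180:222,375:415],None,fx=6,fy=6,interpolation=2).min(2)
n,l,s,ce=0,0,0,0
for th in(195,205,215,225):
    for a,ct,bb in blobs(g>th,500,6000):
        m=cv2.connectedComponents((g>th).astype(np.uint8))[1]; lab=m[int(ct[1]),int(ct[0])]
        p=np.argwhere(m==lab)[:,::-1].astype(np.float32); b=(cv2.boxPoints(cv2.minAreaRect(p))+.5)/6-.5+[375,180]
        w=onz(c,b,.092); e=max((w[1]-w[0],w[2]-w[1]),key=np.linalg.norm)
        print("key",th,a,w.mean(0).round(4),np.linalg.norm(w[1]-w[0]).round(4),np.linalg.norm(w[2]-w[1]).round(4),"yaw",np.arctan(e[1]/e[0]).round(3))
k=cv2.resize(S["img"][200:255,65:125],None,fx=6,fy=6,interpolation=2)
k2=cv2.resize(c["img"][180:220,375:415],None,fx=9.6,fy=9.6,interpolation=2)
o=np.zeros((400,800,3),np.uint8);o[:330,:360]=k;o[:384,400:784]=k2;cv2.imwrite("pics/k9.png",o)
P=[]
for yaw,ctr in((-.08,(.521,-.396)),):
    u=np.array([np.cos(yaw),np.sin(yaw)]);v=np.array([-u[1],u[0]])
    P=[[*(np.array(ctr)+sx*.023*u+sy*.006*v),.092] for sx,sy in((1,1),(1,-1),(-1,-1),(-1,1))]
print(((proj(S,P)-[65,200]+.5)*6-.5).round(),((proj(c,P)-[375,180]+.5)*9.6-.5+[400,0]).round())
E
```

```text
slot top [[0.48618483 0.01136025 0.128     ]] scene [[0.48924303 0.01208433 0.128     ]]
key 195 2241 [ 0.5557 -0.3675  0.092 ] 0.0147 0.0424 yaw 1.208
[[134. 118.]
 [102. 119.]
 [138.  45.]
 [169.  44.]] [[596.  66.]
 [641.  69.]
 [640. 247.]
 [594. 244.]]
```

View pics/k9.png

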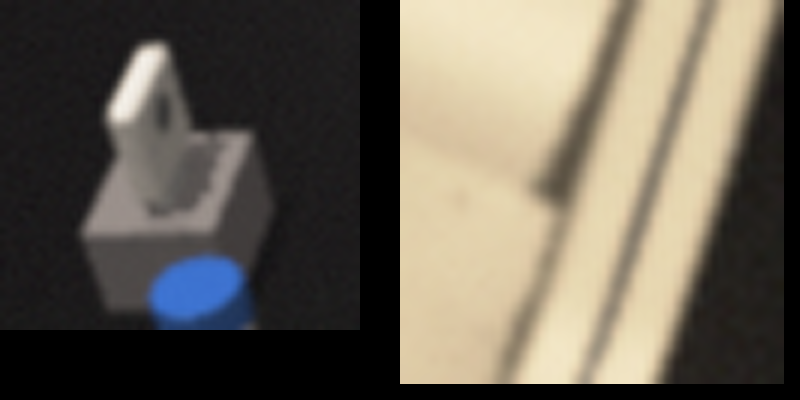

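The bow's top face in the scene crop, at (134,118), (108,115), (140,42) and (168,45), matches my projected key pose at (0.521, -0.396), yaw -0.08, to within a pixel. The arm blocks the top view here. Going to the key.

```bash
python3 -m crank '0 0 0 .095 0' >/dev/null; python3 -m crank '-.03 -.2 0 0 0;-.03 -.2 0 0 0;-.04 -.2 0 0 0;-.04 -.2 0 0 0;-.04 -.2 0 0 0;0 0 0 0 0;0 0 0 0 0'>/dev/null; python3 - <<'E'
from h import *
plan(.521,-.396,.053,1.491)
im=np.load("top.npy");c=cams.camera("top")
g=cv2.resize(im[180:222,375:415],None,fx=6,fy=6,interpolation=2).min(2)
for th in(170,185,200,215):
    m=cv2.connectedComponents((g>th).astype(np.uint8))[1]; y,x=int((199-180)*6),int((397.7-375)*6); lab=m[y,x]
    if not lab: continue
    p=np.argwhere(m==lab)[:,::-1].astype(np.float32); b=(cv2.boxPoints(cv2.minAreaRect(p))+.5)/6-.5+[375,180]
    w=onz(c,b,.092); e=max((w[1]-w[0],w[2]-w[1]),key=np.linalg.norm)
    print("key",th,w.mean(0).round(4),np.linalg.norm(w[1]-w[0]).round(4),np.linalg.norm(w[2]-w[1]).round(4),"yaw",np.arctan(e[1]/e[0]).round(3))
E
```

```text
shift [-0.2212 -0.0067  0.8619] len 0.890 turn -0.0021 (of 1/90deg) | tcp [ 0.479  -0.3922  0.2259] yaw 1.4878 F [0.6 0.3 0.9] w 0.0435 t 39.25
key 170 [ 0.5202 -0.3969  0.092 ] 0.0435 0.0114 yaw -0.083
key 185 [ 0.5202 -0.3968  0.092 ] 0.0427 0.0098 yaw -0.083
key 200 [ 0.5202 -0.3968  0.092 ] 0.041 0.0081 yaw -0.084
key 215 [ 0.5202 -0.3966  0.092 ] 0.0394 0.0068 yaw -0.084
```

```bash
python3 -m crank '-.11 0 0 0 0;-.11 -.006 0 .001 0;0 0 .17 0 0;0 0 .17 0 0;0 0 .17 0 0;0 0 .14 0 0;0 0 0 0 0;0 0 0 0 0' >/dev/null; python3 -c "
from h import *
plan(.5204,-.3966,.053,1.488)"
```

```text
shift [ 0.0091 -0.0165  0.2166] len 0.217 turn 0.0018 (of 1/90deg) | tcp [ 0.523  -0.3938  0.0963] yaw 1.4908 F [ 0.4 -1.2  0.9] w 0.0434 t 40.1
```

```bash
python3 -m crank '.009 -.015 .08 0 0;0 0 .08 0 0;0 0 .055 0 0;0 0 0 0 0;0 0 0 0 0' >/dev/null; python3 -c "
from h import *
plan(.5204,-.3966,.053,1.488)"; python3 -m crank '0 0 0 0 -1;0 0 0 0 -1;0 0 0 0 -1;0 0 0 0 -1;0 0 0 0 -1;0 0 0 0 -1;0 0 0 0 -1' 30; python3 -c "
from h import *
plan(.5204,-.3966,.053,1.488)"
```

```text
shift [-0.0059  0.0076 -0.0051] len 0.011 turn -0.0000 (of 1/90deg) | tcp [ 0.5191 -0.398   0.052 ] yaw 1.488 F [-0.  -0.1 -0. ] w 0.0435 t 40.6
time: 41.3
ee_pos: [0.5192, -0.3979, 0.0521]
eef_rot: [0.041, 0.999, 0.003, -0.006]
ft_force: [0.2, -0.8, 1.7]
width: 0.0116
grip_force: 30.0
shift [-0.0053  0.007  -0.0046] len 0.010 turn 0.0001 (of 1/90deg) | tcp [ 0.5192 -0.3979  0.0521] yaw 1.4882 F [ 0.2 -0.8  1.7] w 0.0116 t 41.3
```

```bash
python3 -m crank '0 0 -.05 0 -1;0 0 -.15 0 -1;0 0 -.23 0 -1;0 0 -.23 0 -1;0 0 -.23 0 -1;0 0 0 0 -1' && python3 -m crank '0 .15 0 -.078 -1;0 .23 0 0 -1;0 .23 0 0 -1;0 .23 0 0 -1;0 .23 0 0 -1;0 .23 0 0 -1;0 .23 0 0 -1;0 .23 0 0 -1;0 0 0 0 -1;0 0 0 0 -1' >/dev/null; python3 -c "
from h import *
plan(.4862,.0114,.2,1.61)"
```

```text
time: 41.9
ee_pos: [0.5224, -0.4016, 0.2373]
eef_rot: [0.042, 0.999, 0.001, -0.002]
ft_force: [-0.3, -0.3, -2.0]
width: 0.0119
grip_force: 30.0
shift [0.1091 0.2912 0.167 ] len 0.353 turn 0.0026 (of 1/90deg) | tcp [ 0.5109 -0.0461  0.2327] yaw 1.6141 F [-0.4 -0.5 -1.2] w 0.0121 t 42.9
```

```bash
python3 -m crank '.055 .145 .05 0 -1;.055 .146 .08 0 -1;0 0 .03 0 -1;0 0 0 0 -1;0 0 0 0 -1;0 0 0 0 -1' >/dev/null; python3 -c "
from h import *
plan(.486,.0113,.2,1.61)
S=cam('scene');c=cam('top');s=read_state();T=s['ee_pos']
a=cv2.resize(S['img'][135:205,230:290],None,fx=8,fy=8,interpolation=2)
b=cv2.resize(c['img'][190:230,210:250],None,fx=8,fy=8,interpolation=2)
o=np.zeros((560,800,3),np.uint8);o[:,:480]=a;o[:320,480:]=b;cv2.imwrite('pics/k10.png',o)
tip=T-[0,0,.0401]
u=np.array([np.cos(.039),np.sin(.039),0]);v=np.array([-u[1],u[0],0])
for nm,P in(('tip',[tip+.012*u,tip+.012*u+.004*v,tip+.012*u-.004*v]),('bowtop',[tip+[0,0,.08]+.023*u,tip+[0,0,.035]+.023*u,tip+[0,0,.035]+.023*u+.006*v,tip+[0,0,.035]+.023*u-.006*v]),('mouth',[np.array([.4866,.0113,.128])+k for k in(.0135*u+.0055*v,.0135*u-.0055*v,-.0135*u-.0055*v,-.0135*u+.0055*v)])):
  print(nm,((proj(S,P)-[230,135]+.5)*8-.5).round().tolist())"
```

```text
shift [0.0036 0.0156 0.0092] len 0.019 turn -0.0016 (of 1/90deg) | tcp [0.4869 0.0082 0.2018] yaw 1.6076 F [ 0.3 -0.1 -1.1] w 0.0117 t 43.5
tip [[252.0, 278.0], [266.0, 277.0], [239.0, 279.0]]
bowtop [[260.0, 50.0], [259.0, 192.0], [280.0, 190.0], [238.0, 194.0]]
mouth [[280.0, 374.0], [243.0, 378.0], [228.0, 330.0], [263.0, 326.0]]
```

View pics/k10.png

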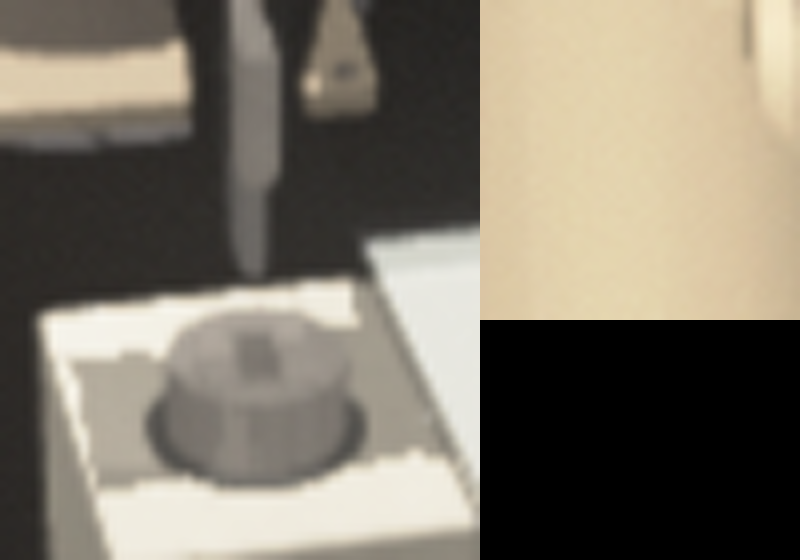

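In the crop the key tip is at (253,275) and the slot at (256,357). Both agree with my projected positions. I'll correct the 3 mm in y and lower it.

```bash
python3 -m crank '.003 .015 .05 -.001 -1;0 0 .06 0 -1;0 0 .03 0 -1;0 0 0 0 -1;0 0 0 0 -1' && python3 -c "
from h import *
plan(.486,.0113,.1431,1.61)"
```

```text
time: 44.1
ee_pos: [0.4851, 0.0129, 0.1732]
eef_rot: [-0.021, 1.0, 0.003, -0.006]
ft_force: [0.3, -0.1, -0.2]
width: 0.0116
grip_force: 30.0
shift [-0.0058 -0.0091  0.1502] len 0.151 turn 0.0012 (of 1/90deg) | tcp [0.4851 0.0129 0.1732] yaw 1.6119 F [ 0.3 -0.1 -0.2] w 0.0116 t 44.1
```

```bash
python3 -m crank '0 0 0 0 -1;0 0 0 0 -1;0 0 0 0 -1' >/dev/null; python3 -c "
from h import *
plan(.486,.0113,.1431,1.61)"; python3 -m crank '0 0 .02 0 -1;0 0 .02 0 -1;0 0 .02 0 -1;0 0 0 0 -1;0 0 0 0 -1'
```

```text
shift [-0.0043 -0.0109  0.1522] len 0.153 turn 0.0015 (of 1/90deg) | tcp [0.4854 0.0132 0.1736] yaw 1.6123 F [ 0.2 -0.6 -1.1] w 0.0119 t 44.4
time: 44.9
ee_pos: [0.4881, 0.0135, 0.1642]
eef_rot: [-0.021, 1.0, 0.004, -0.003]
ft_force: [-3.2, -0.0, 31.2]
width: 0.0119
grip_force: 30.0
```

```bash
python3 -m crank '0 0 -.02 0 -1;0 -.01 0 0 -1;0 0 0 0 -1;0 0 0 0 -1;0 0 0 0 -1;0 0 0 0 -1'; python3 -c "
from h import *
plan(.486,.0113,.1431,1.61)"
```

```text
time: 45.5
ee_pos: [0.4851, 0.0112, 0.1651]
eef_rot: [-0.021, 1.0, 0.004, -0.006]
ft_force: [0.1, -0.1, 1.1]
width: 0.0118
grip_force: 30.0
shift [-0.0059 -0.0003  0.11  ] len 0.110 turn 0.0014 (of 1/90deg) | tcp [0.4851 0.0112 0.1651] yaw 1.6121 F [ 0.1 -0.1  1.1] w 0.0118 t 45.5
```

```bash
python3 -m crank '-.003 0 .02 0 -1;0 0 .02 0 -1;0 0 0 0 -1;0 0 0 0 -1'; python3 -c "
from h import *
plan(.486,.0113,.1431,1.61)"
```

```text
time: 45.9
ee_pos: [0.4877, 0.0115, 0.1576]
eef_rot: [-0.021, 1.0, 0.004, -0.004]
ft_force: [10.6, -0.3, -5.3]
width: 0.0117
grip_force: 30.0
shift [ 0.008  -0.0011  0.0726] len 0.073 turn 0.0015 (of 1/90deg) | tcp [0.4877 0.0115 0.1576] yaw 1.6124 F [10.6 -0.3 -5.3] w 0.0117 t 45.9
```

```bash
python3 -m crank '-.006 0 .01 0 -1;0 0 .02 0 -1;0 0 .02 0 -1;0 0 0 0 -1'; python3 -m crank '0 0 .015 0 -1;0 0 .01 0 -1;0 0 0 0 -1;0 0 0 0 -1'
```

```text
time: 46.3
ee_pos: [0.4879, 0.0114, 0.1471]
eef_rot: [-0.021, 1.0, 0.003, -0.005]
ft_force: [9.5, 0.6, -4.4]
width: 0.0116
grip_force: 30.0
time: 46.7
ee_pos: [0.4879, 0.0114, 0.1424]
eef_rot: [-0.021, 1.0, 0.003, -0.005]
ft_force: [8.6, -0.4, -1.9]
width: 0.0115
grip_force: 30.0
```

```bash
python3 -m crank '-.005 0 .01 0 -1;0 0 .01 0 -1;0 0 0 0 -1;0 0 0 0 -1';python3 -m crank '0 0 .01 0 -1;0 0 0 0 -1;0 0 0 0 -1'
```

```text
time: 47.1
ee_pos: [0.4886, 0.0115, 0.1397]
eef_rot: [-0.021, 1.0, 0.004, -0.006]
ft_force: [-4.2, 0.4, 25.9]
width: 0.012
grip_force: 30.0
time: 47.4
ee_pos: [0.4894, 0.0115, 0.1386]
eef_rot: [-0.021, 1.0, 0.004, -0.005]
ft_force: [-4.8, -0.2, 34.9]
width: 0.0119
grip_force: 30.0
```

```bash
python3 -m crank '0 0 -.01 0 -1;0 0 0 .08 -1;0 0 0 .08 -1;0 0 0 .08 -1;0 0 0 .08 -1;0 0 0 .08 -1;0 0 0 0 -1;0 0 0 0 -1'; python3 -c "
from h import *
s=read_state();print(s['torque'],s['joint_positions'].round(2));plan(.488,.0113,.14,1.61)"
```

```text
time: 48.2
ee_pos: [0.489, 0.0105, 0.1391]
eef_rot: [0.29, 0.957, 0.001, -0.005]
ft_force: [2.8, -4.2, 10.8]
width: 0.0114
grip_force: 30.0
[-1.07015311 -0.90261975  0.00949351] [-1.24  0.23  1.28  1.96 -0.25  1.14  1.12]
shift [ 0.0065  0.0007 -0.0044] len 0.008 turn -0.3993 (of 1/90deg) | tcp [0.489  0.0105 0.1391] yaw 0.9828 F [ 2.8 -4.2 10.8] w 0.0114 t 48.2
```

```bash
python3 -m crank '0 0 0 .07 -1;0 0 0 .07 -1;0 0 0 .07 -1;0 0 0 0 -1'; python3 -c "
from h import *
s=read_state();print(s['torque'],s['joint_positions'].round(3));plan(.488,.0113,.14,1.61)"
```

```text
time: 48.6
ee_pos: [0.4886, 0.0099, 0.1391]
eef_rot: [0.445, 0.896, -0.0, -0.006]
ft_force: [1.3, -6.0, 12.9]
width: 0.0121
grip_force: 30.0
[-1.55595032 -0.37347246 -0.01198658] [-1.258  0.246  1.302  1.956 -0.266  1.144  0.8  ]
shift [ 0.0077  0.0018 -0.0046] len 0.009 turn -0.6119 (of 1/90deg) | tcp [0.4886 0.0099 0.1391] yaw 0.6488 F [ 1.3 -6.  12.9] w 0.0121 t 48.6
```

```bash
python3 -m crank '0 0 0 .07 -1;0 0 0 .07 -1;0 0 0 .05 -1;0 0 0 .03 -1;0 0 0 0 -1'; python3 -c "
from h import *
s=read_state();print(s['torque'],s['joint_positions'].round(3));plan(.488,.0113,.14,1.61)"
```

```text
time: 49.1
ee_pos: [0.4881, 0.0094, 0.139]
eef_rot: [0.591, 0.806, -0.002, -0.006]
ft_force: [-0.7, -7.1, 16.4]
width: 0.0116
grip_force: 30.0
[-1.92813007  0.37810885  0.0592994 ] [-1.265  0.254  1.314  1.956 -0.275  1.146  0.465]
shift [ 0.0093  0.0022 -0.0048] len 0.011 turn -0.8307 (of 1/90deg) | tcp [0.4881 0.0094 0.139 ] yaw 0.3051 F [-0.7 -7.1 16.4] w 0.0116 t 49.1
```

```bash
python3 -m crank '0 0 0 .03 -1;0 0 0 .03 -1;0 0 0 0 -1;0 0 0 0 -1'; python3 -c "
from h import *
s=read_state();print(s['torque'],s['joint_positions'].round(3));plan(.488,.0113,.14,1.61)"
```

```text
time: 49.5
ee_pos: [0.4875, 0.0093, 0.1389]
eef_rot: [0.628, 0.778, -0.002, -0.007]
ft_force: [-5.5, -7.0, 20.5]
width: 0.012
grip_force: 30.0
[-2.10055386  1.22597348  0.16053408] [-1.266  0.255  1.316  1.956 -0.276  1.148  0.374]
shift [ 0.0095  0.0045 -0.0053] len 0.012 turn -0.8895 (of 1/90deg) | tcp [0.4875 0.0093 0.1389] yaw 0.2127 F [-5.5 -7.  20.5] w 0.012 t 49.5
```

```bash
python3 -m crank '0 0 0 .03 -1;0 0 0 .02 -1;0 0 0 0 -1;0 0 0 0 -1'; python3 -c "
from h import *
s=read_state();print(s['torque'],s['joint_positions'].round(3));plan(.4872,.0113,.14,1.61)"
```

```text
time: 49.9
ee_pos: [0.4873, 0.0094, 0.1389]
eef_rot: [0.658, 0.753, -0.003, -0.007]
ft_force: [-5.1, -7.3, 19.5]
width: 0.0117
grip_force: 30.0
[-2.01091536  1.47132987  0.72467166] [-1.267  0.256  1.317  1.957 -0.277  1.149  0.297]
shift [ 0.0096  0.0007 -0.0056] len 0.011 turn -0.9390 (of 1/90deg) | tcp [0.4873 0.0094 0.1389] yaw 0.1351 F [-5.1 -7.3 19.5] w 0.0117 t 49.9
```

```bash
python3 -m crank '0 0 0 -.03 -1;0 0 0 -.025 -1;0 0 -.02 0 -1;0 0 0 0 -1;0 0 0 0 -1'; python3 -c "
from h import *
s=read_state();print(s['torque'])
plan(.4872,.0113,.14,1.61)"
```

```text
time: 50.4
ee_pos: [0.4873, 0.0093, 0.142]
eef_rot: [0.625, 0.781, -0.002, -0.007]
ft_force: [0.3, -7.7, 4.1]
width: 0.0116
grip_force: 30.0
[-1.95098315 -0.05291415  0.09686889]
shift [0.0096 0.002  0.0102] len 0.014 turn -0.8846 (of 1/90deg) | tcp [0.4873 0.0093 0.142 ] yaw 0.2205 F [ 0.3 -7.7  4.1] w 0.0116 t 50.4
```

```bash
python3 -m crank '-.006 0 -.03 0 -1;0 0 -.04 0 -1;0 0 -.05 0 -1;0 0 0 0 -1'; python3 -m crank '0 0 -.1 0 -1;0 0 -.15 0 -1;0 0 -.1 0 -1;0 0 0 0 -1;0 0 0 0 -1'; python3 -c "
from h import *
print(read_state()['joint_positions'].round(2))
S=cam('scene');c=cam('top')
a=cv2.resize(S['img'][120:205,230:290],None,fx=7,fy=7,interpolation=2)
cv2.imwrite('pics/k11.png',a)"
```

```text
time: 50.8
ee_pos: [0.4883, 0.0105, 0.1669]
eef_rot: [0.624, 0.781, -0.001, -0.007]
ft_force: [-0.2, 0.5, 0.7]
width: 0.0119
grip_force: 30.0
time: 51.3
ee_pos: [0.4887, 0.0105, 0.2356]
eef_rot: [0.624, 0.782, -0.001, -0.008]
ft_force: [0.4, -0.6, -1.7]
width: 0.0118
grip_force: 30.0
[-1.39 -0.04  1.29  1.83  0.03  1.34  0.11]
```

View pics/k11.png

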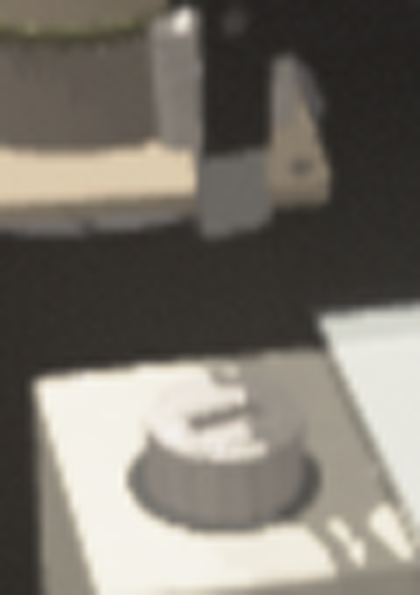

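The lock slot now runs across, from (188,428) to (260,405), and the key is out with its tip at (235,230). That was also my last allowed picture, so from here I'll use numbers only.

```bash
python3 - <<'E'
from h import *
S=cams.camera("scene");px=lambda p:(np.array(p,float)+.5)/7-.5+[230,120]
def yw(w): d=w[1]-w[0]; return np.arctan2(d[1],d[0]),np.linalg.norm(d),w.mean(0)
print("slot",yw(onz(S,px([(188,428),(260,405)]),.128)))
s=read_state();z=s["ee_pos"][2]-.037
print("blade",yw(onz(S,px([(205,237),(270,222)]),z)),s["ee_pos"])
# column darkness profile of the slot on the knob face
g=cv2.resize(S["img"][120:205,230:290],None,fx=7,fy=7,interpolation=2).min(2)[395:440,175:275]
for th in(110,130,150,165):
    for a,ct,bb in blobs(g<th,80,2500):
        m=cv2.connectedComponents((g<th).astype(np.uint8))[1]
        print(th,a,ct+[175,395],bb)
E
```

```text
slot (np.float64(1.9627153296005486), np.float64(0.028540498409732277), array([0.4890447 , 0.01187523, 0.128     ]))
blade (np.float64(1.8703546041125545), np.float64(0.023651267671565435), array([0.48474712, 0.01677212, 0.19817175])) [0.48839005 0.00974556 0.23517175]
130 487 [236.9 412.2] [21  6 67 25]
150 1909 [246.6 416.1] [17  0 83 45]
165 2221 [243.3 416.4] [15  0 85 45]
```

```bash
python3 -m crank '0 0 0 -.09 -1;0 0 0 -.09 -1;0 0 0 -.09 -1;0 0 0 -.09 -1;0 0 0 -.09 -1;0 0 0 -.09 -1;0 0 0 -.09 -1;0 0 0 -.09 -1;0 0 0 -.088 -1;0 0 0 0 -1'>/dev/null; python3 -c "
from h import *
print(read_state()['joint_positions'].round(2));plan(.5192,-.3979,.2356,1.488)"
```

```text
[-1.41 -0.04  1.31  1.83  0.04  1.34  1.38]
shift [-0.3094 -2.0195 -0.0142] len 2.043 turn 0.0035 (of 1/90deg) | tcp [0.4887 0.0096 0.2355] yaw 1.4935 F [ 0.3 -0.5 -1.4] w 0.0117 t 52.45
```

```bash
python3 -m crank '-.034 -.22 0 .003 -1;-.034 -.22 0 0 -1;-.034 -.22 0 0 -1;-.034 -.22 0 0 -1;-.034 -.22 0 0 -1;-.034 -.22 0 0 -1;-.034 -.22 0 0 -1;-.034 -.22 0 0 -1;-.034 -.22 0 0 -1;0 0 0 0 -1'>/dev/null;python3 -m crank '0 0 0 0 -1;0 0 0 0 -1' >/dev/null; python3 -c "
from h import *
print(read_state()['joint_positions'].round(2));plan(.5192,-.3979,.1,1.488)"
```

```text
[-0.14  0.57  1.07  1.42 -0.49  1.46  2.41]
shift [-0.0233 -0.0665  0.6621] len 0.666 turn -0.0016 (of 1/90deg) | tcp [ 0.5174 -0.3853  0.2326] yaw 1.4856 F [ 0.5  0.6 -0.8] w 0.0117 t 53.65
```

```bash
python3 -m crank '-.023 -.066 .1 0 -1;0 0 .15 0 -1;0 0 .15 0 -1;0 0 .15 0 -1;0 0 .1 0 -1;0 0 0 0 -1;0 0 0 0 -1;0 0 0 0 -1' >/dev/null; python3 -c "
from h import *
s=read_state();M=R.from_quat(s['eef_rot']).as_matrix();print(s['joint_positions'].round(2),'toolz',M[:,2].round(4));plan(.5192,-.3979,.085,1.488)
S=cam('scene');g=cv2.resize(S['img'][190:260,60:125],None,fx=6,fy=6,interpolation=2);np.save('st.npy',g)"
```

```text
[-0.08  0.69  0.98  1.54 -0.59  1.25  2.48] toolz [-0.0103  0.0058 -0.9999]
shift [0.0023 0.0044 0.0994] len 0.100 turn -0.0005 (of 1/90deg) | tcp [ 0.5198 -0.3989  0.1049] yaw 1.4873 F [ 0.5  0.1 -0.3] w 0.0118 t 54.45
```

```bash
python3 -m crank '.002 .003 .06 0 -1;0 0 .03 0 -1;0 0 0 0 -1;0 0 0 0 -1;0 0 0 0 -1' >/dev/null; python3 -c "
from h import *
plan(.5192,-.3979,.0485,1.488)"
```

```text
shift [-0.0069  0.0028  0.1848] len 0.185 turn -0.0011 (of 1/90deg) | tcp [ 0.5182 -0.3986  0.0855] yaw 1.4862 F [-1.2  0.4 -0.3] w 0.0118 t 55.0
```

```bash
python3 -m crank '-.006 .002 .04 .0 -1;0 0 .02 0 -1;0 0 .02 0 -1;0 0 0 0 -1;0 0 0 0 -1'; python3 -c "
from h import *
plan(.5192,-.3979,.0485,1.488)"
```

```text
time: 55.5
ee_pos: [0.5221, -0.3984, 0.0722]
eef_rot: [0.041, 0.999, 0.002, -0.003]
ft_force: [1.5, 3.6, 22.0]
width: 0.0118
grip_force: 30.0
shift [0.0139 0.001  0.1188] len 0.120 turn -0.0001 (of 1/90deg) | tcp [ 0.5221 -0.3984  0.0722] yaw 1.4879 F [ 1.5  3.6 22. ] w 0.0118 t 55.5
```

```bash
python3 -m crank '0 0 -.02 0 -1;0 .006 0 0 -1;0 0 0 0 -1;0 0 .02 0 -1;0 0 .01 0 -1;0 0 0 0 -1;0 0 0 0 -1'; python3 -c "
from h import *
plan(.5192,-.3979,.0485,1.488)"
```

```text
time: 56.2
ee_pos: [0.522, -0.3972, 0.0703]
eef_rot: [0.042, 0.999, 0.003, -0.003]
ft_force: [2.0, 5.0, 24.5]
width: 0.0117
grip_force: 30.0
shift [ 0.0129 -0.0054  0.1092] len 0.110 turn -0.0002 (of 1/90deg) | tcp [ 0.522  -0.3972  0.0703] yaw 1.4877 F [ 2.   5.  24.5] w 0.0117 t 56.2
```

```bash
python3 -m crank '0 0 -.03 0 -1;0 .008 0 0 -1;0 0 0 0 -1;0 0 0 0 -1;0 0 .02 0 -1;0 0 .01 0 -1;0 0 0 0 -1;0 0 0 0 -1'; python3 -c "
from h import *
plan(.5192,-.3979,.0485,1.488)"
```

```text
time: 57.0
ee_pos: [0.521, -0.3958, 0.0697]
eef_rot: [0.042, 0.999, 0.003, -0.004]
ft_force: [0.0, 2.8, 21.3]
width: 0.0116
grip_force: 30.0
shift [ 0.0069 -0.0119  0.1059] len 0.107 turn -0.0007 (of 1/90deg) | tcp [ 0.521  -0.3958  0.0697] yaw 1.4869 F [ 0.   2.8 21.3] w 0.0116 t 57.0
```

```bash
python3 -m crank '0 0 -.15 0 -1;0 0 -.2 0 -1;0 0 -.1 0 -1;0 0 0 0 -1;0 0 0 0 -1;0 0 0 0 -1'>/dev/null; python3 - <<'E'
from h import *
S=cam("scene");T=read_state()["ee_pos"];a=1.487-np.pi/2
u=np.array([np.cos(a),np.sin(a),0]);v=np.array([-u[1],u[0],0]);t=T-[0,0,.0365]
P=[t+.012*u+.004*v,t+.012*u-.004*v,t-.012*u-.004*v,t-.012*u+.004*v]
q=proj(S,P);print(T,"pred tip corners",q.round(1).tolist())
g=S["img"].max(2).astype(int); x0,x1=int(q[:,0].min())-8,int(q[:,0].max())+10;y0,y1=int(q[:,1].min())-14,int(q[:,1].max())+9
print(x0,y0)
for r in range(y0,y1): print(r,*g[r,x0:x1])
E
```

```text
[ 0.52011371 -0.39505817  0.1556493 ] pred tip corners [[84.9, 206.4], [81.3, 206.5], [84.6, 200.2], [88.1, 200.1]]
73 186
186 102 117 118 116 112 110 105 92 56 36 27 27 22 26 25 27 27 29 25 30 29 28 29 27 27
187 82 114 118 115 113 110 108 98 66 37 28 27 25 26 23 25 25 28 27 29 28 27 26 29 28
188 65 104 118 118 115 113 109 102 79 43 29 25 26 24 26 22 28 28 28 26 26 28 30 27 28
189 48 86 116 121 119 117 113 108 93 57 35 26 26 27 30 29 26 26 26 28 29 27 29 29 29
190 36 67 105 120 122 118 115 110 97 65 36 30 28 31 32 31 25 27 27 27 27 28 28 26 30
191 28 48 87 117 122 119 116 112 101 76 43 33 30 45 53 42 28 29 26 29 26 24 28 28 28
192 25 34 66 106 119 121 119 114 105 87 65 60 54 64 75 60 34 28 27 29 30 30 28 27 29
193 26 29 48 82 110 117 117 111 104 95 85 81 79 83 87 74 43 28 28 28 27 29 31 28 29
194 29 28 32 53 82 93 93 95 100 99 93 91 89 89 89 78 51 30 29 28 28 29 25 26 29
195 26 25 27 31 38 41 44 65 89 100 97 95 90 91 89 75 47 29 30 28 25 28 29 28 25
196 26 28 25 29 27 28 29 44 76 97 99 95 92 91 88 72 41 30 26 29 27 27 28 27 29
197 27 28 28 25 28 29 31 33 61 89 99 97 93 91 86 67 34 27
[... 664 characters left out ...]
29 26 28 24 27 27 28 29 26 27 29 28 26 28 27 28 26 30 26 26 28 28 28
207 26 28 28 27 28 27 25 28 28 28 25 28 27 30 28 26 30 27 26 26 28 26 29 28 29
208 25 27 29 27 30 27 27 29 28 26 28 27 25 26 29 28 28 30 27 27 27 29 27 31 24
209 26 28 26 24 27 28 26 22 26 26 28 28 25 27 27 30 27 26 25 28 25 29 27 27 29
210 27 28 27 25 27 26 26 29 29 28 29 25 26 29 29 28 27 26 28 25 29 26 29 28 27
211 28 29 30 27 27 27 28 25 30 27 28 28 28 30 28 27 27 26 30 27 27 27 29 28 28
212 26 26 28 27 27 27 25 28 27 28 28 30 27 26 29 29 30 28 29 28 28 26 31 30 25
213 28 27 28 27 28 26 26 27 26 26 25 27 26 26 28 24 28 27 28 28 27 27 28 28 28
214 26 24 27 24 24 28 28 24 27 27 30 29 29 28 28 27 29 24 29 28 28 28 27 27 29
```

```bash
cat > kf.py <<'E'
from h import *
from scipy.optimize import least_squares
def kfit(obs,loc,T,a,S):
    u=np.array([np.cos(a),np.sin(a),0]);v=np.array([-u[1],u[0],0]);w=np.array([0,0,1.])
    def f(p):
        al,dx,dz=p  # tilt: tip swings to +u for al>0, about grasp point
        l=np.array(loc)-[0,0,.0565-dz]; c,s=np.cos(al),np.sin(al)
        X=c*l[:,0]-s*l[:,2]+dx;Z=s*l[:,0]+c*l[:,2]
        return T+[0,0,.019]+np.outer(X,u)+np.outer(l[:,1],v)+np.outer(Z,w)
    r=least_squares(lambda p:np.r_[(proj(S,f(p))-obs).ravel(),p[1:]/.004],[0,0,0])
    print("tilt %.3f dx %.4f dz %.4f"%tuple(r.x),"res",(proj(S,f(r.x))-obs).round(1).tolist()); return r.x
E
python3 - <<'E'
from kf import *
S=cams.camera("scene");T=read_state()["ee_pos"]
kfit([(82.9,201.6),(86.4,201.8),(75.8,194.2)],[(.012,-.004,0),(.012,.004,0),(.023,-.006,.035)],T,1.487-np.pi/2,S)
E
```

```text
tilt -0.208 dx -0.0034 dz 0.0046 res [[0.1, 0.2], [0.1, -0.1], [-0.0, 0.7]]
```

The key has pivoted about 0.2 rad between the pads, leaving the tip about 14 mm toward the robot. I'll put the tip into the slot as it is, with a lighter grip, then bring the tool over the slot so the key straightens.

```bash
python3 -m crank '-.07 0 .1 0 -1;0 -.01 .1 0 -1;0 0 .1 0 -1;0 0 0 0 -1;0 0 0 0 -1;0 0 0 0 -1' >/dev/null; python3 -c "
from h import *
plan(.5345,-.3982,.08,1.488)"
```

```text
shift [-0.0038  0.0034  0.0906] len 0.091 turn -0.0010 (of 1/90deg) | tcp [ 0.5339 -0.3989  0.0981] yaw 1.4864 F [0.2 0.8 0.1] w 0.0119 t 58.3
```

```bash
python3 -m crank '-.003 .004 .05 0 -1;0 0 .04 0 -1;0 0 .02 0 -1;0 0 0 0 -1;0 0 0 0 -1;0 0 0 0 -1' ; python3 -m crank '0 0 .02 0 -1;0 0 .02 0 -1;0 0 0 0 -1;0 0 0 0 -1'
```

```text
time: 58.9
ee_pos: [0.5341, -0.3978, 0.0754]
eef_rot: [0.042, 0.999, 0.003, -0.006]
ft_force: [0.0, -0.6, 0.1]
width: 0.0117
grip_force: 30.0
time: 59.3
ee_pos: [0.5329, -0.3978, 0.0666]
eef_rot: [0.043, 0.999, 0.003, -0.007]
ft_force: [-3.9, -1.5, -2.0]
width: 0.0121
grip_force: 30.0
```

```bash
python3 -m crank '.01 0 .01 0 -1;.01 0 .01 0 -1;.01 0 .005 0 -1;0 0 0 0 -1;0 0 0 0 -1' 12; python3 -m crank '.01 0 .005 0 -1;.01 0 .005 0 -1;0 0 0 0 -1;0 0 0 0 -1'
```

```text
time: 59.8
ee_pos: [0.5295, -0.3967, 0.0626]
eef_rot: [0.042, 0.999, 0.003, -0.005]
ft_force: [5.1, -0.1, 0.4]
width: 0.0121
grip_force: 12.0
time: 60.2
ee_pos: [0.5253, -0.3966, 0.0609]
eef_rot: [0.042, 0.999, 0.003, -0.005]
ft_force: [4.5, 0.6, 2.2]
width: 0.0121
grip_force: 12.0
```

Straightening at about 5 N. I'll continue.

```bash
python3 -m crank '.01 0 .01 0 -1;.008 0 .01 0 -1;0 0 .01 0 -1;0 0 0 0 -1;0 0 0 0 -1' 12; python3 -m crank '0 0 .02 0 -1;0 0 .02 0 -1;0 0 0 0 -1;0 0 0 0 -1'
```

```text
time: 60.7
ee_pos: [0.521, -0.3963, 0.0545]
eef_rot: [0.042, 0.999, 0.003, -0.006]
ft_force: [6.0, -0.2, 0.6]
width: 0.0117
grip_force: 12.0
time: 61.1
ee_pos: [0.52, -0.396, 0.0457]
eef_rot: [0.042, 0.999, 0.003, -0.006]
ft_force: [4.7, -0.4, -0.3]
width: 0.0119
grip_force: 12.0
```

```bash
python3 -m crank '0 0 .01 0 -1;0 0 0 0 -1;0 0 0 0 -1'; python3 -m crank '0 0 0 0 .2;0 0 0 0 .2;0 0 0 0 .2;0 0 0 0 .2;0 0 -.15 0 .2;0 0 -.2 0 .2;0 0 -.05 0 -1;0 0 0 0 -1;0 0 0 0 -1;0 0 0 0 -1'; python3 - <<'E'
from h import *
S=cam("scene");
a=-.083;u=np.array([np.cos(a),np.sin(a),0]);v=np.array([-u[1],u[0],0]);t=np.array([.5205,-.3968,.092])
q=proj(S,[t+.023*u+.006*v,t+.023*u-.006*v,t-.023*u-.006*v,t-.023*u+.006*v]);print(q.round(1).tolist())
plan(.5205,-.3968,.1,1.488)
A=cv2.absdiff(S["img"],np.load("sc8.npy")).max(2)[200:255,65:125];print("diff vs before",blobs(A>30,4,9999))
E
```

```text
time: 61.4
ee_pos: [0.5199, -0.3963, 0.044]
eef_rot: [0.042, 0.999, 0.003, -0.006]
ft_force: [4.4, -0.7, -0.7]
width: 0.0118
grip_force: 12.0
time: 62.4
ee_pos: [0.5205, -0.3961, 0.1226]
eef_rot: [0.042, 0.999, 0.004, -0.007]
ft_force: [-0.1, 0.4, -1.4]
width: 0.0281
grip_force: 0.0
[[86.6, 219.2], [81.2, 219.3], [87.3, 207.0], [92.4, 206.8]]
shift [-0.0016 -0.0037  0.1137] len 0.114 turn -0.0010 (of 1/90deg) | tcp [ 0.5206 -0.3962  0.1227] yaw 1.4864 F [-0.3 -0.5 -0.1] w 0.0239 t 62.45
diff vs before [(np.int32(84), array([21.4, 14.7]), array([17,  8, 10, 17], dtype=int32)), (np.int32(125), array([28., 31.]), array([16, 22, 25, 15], dtype=int32))]
```

```bash
python3 -m crank '0 0 0 0 -1;0 0 .05 0 -1;0 0 .05 0 -1;0 0 0 0 -1;0 0 0 0 -1'; python3 -m crank '0 0 .02 0 -1;0 0 .015 0 -1;0 0 0 0 -1;0 0 0 0 -1'
```

```text
time: 62.95
ee_pos: [0.5205, -0.3965, 0.1037]
eef_rot: [0.042, 0.999, 0.003, -0.007]
ft_force: [0.8, -0.2, -0.0]
width: 0.0004
grip_force: 0.0
time: 63.35
ee_pos: [0.5207, -0.3966, 0.0973]
eef_rot: [0.042, 0.999, 0.003, -0.006]
ft_force: [0.1, 0.6, -0.2]
width: 0.0005
grip_force: 0.0
```

```bash
python3 -m crank '0 0 .015 0 -1;0 0 0 0 -1;0 0 0 0 -1'; python3 -m crank '0 0 .015 0 -1;0 0 0 0 -1;0 0 0 0 -1'
```

```text
time: 63.65
ee_pos: [0.5206, -0.3966, 0.0942]
eef_rot: [0.042, 0.999, 0.003, -0.006]
ft_force: [0.0, -0.3, -0.1]
width: 0.0001
grip_force: 0.0
time: 63.95
ee_pos: [0.5213, -0.3974, 0.0925]
eef_rot: [0.042, 0.999, 0.002, -0.005]
ft_force: [-0.8, -0.6, 7.6]
width: 0.0006
grip_force: 4.1
```

```bash
python3 -m crank '0 0 .01 0 -1;0 0 0 0 -1;0 0 0 0 -1'; python3 -m crank '0 0 -.1 0 -1;0 0 -.2 0 -1;0 0 -.2 0 -1;.2 .1 -.1 0 -1;.2 .1 -.1 0 -1;.1 .2 0 0 -1;0 .2 0 0 -1;0 .2 0 0 -1;0 0 0 0 -1;0 0 0 0 -1'; python3 - <<'E'
from h import *
S=cam("scene");c=cam("top")
A=cv2.absdiff(S["img"],np.load("sc8.npy")).max(2)[200:255,65:125];print("scene key diff",blobs(A>30,3,9999))
B=cv2.absdiff(c["img"],np.load("top.npy")).max(2);print("top key diff",blobs((B>30)[180:222,375:415],3,9999))
print("bystander diff", [ (a,ct+[180,100]) for a,ct,b in blobs((B>40)[100:300,255:400],8,99999)])
g=cv2.resize(c["img"][200:224,218:244],None,fx=8,fy=8,interpolation=2).min(2)
for th in(150,170,185,195):
    m=cv2.connectedComponents((g<th).astype(np.uint8))[1]
    for a,ct,bb in blobs(g<th,500,5000):
        if abs(ct[0]-100)<25 and abs(ct[1]-90)<25:
            l=[m[y,x] for y in range(int(ct[1])-4,int(ct[1])+5) for x in range(int(ct[0])-4,int(ct[0])+5) if m[y,x]]
            if not l: continue
            r=cv2.minAreaRect(np.argwhere(m==l[0])[:,::-1].astype(np.float32)); b=(cv2.boxPoints(r)+.5)/8-.5+[218,200]
            w=onz(c,b,.128);e=max((w[1]-w[0],w[2]-w[1]),key=np.linalg.norm);print("slot",th,a,w.mean(0).round(4),np.linalg.norm(e).round(4),np.arctan2(e[1],e[0]).round(3))
E
```

```text
time: 64.25
ee_pos: [0.5218, -0.3986, 0.0924]
eef_rot: [0.042, 0.999, 0.001, -0.004]
ft_force: [-1.1, 0.7, 19.1]
width: 0.0007
grip_force: 9.7
time: 65.25
ee_pos: [0.4406, -0.237, 0.2328]
eef_rot: [0.04, 0.999, 0.003, -0.005]
ft_force: [0.9, 0.1, 0.1]
width: 0.0006
grip_force: 0.0
scene key diff [(np.int32(3), array([25.,  7.]), array([24,  7,  3,  1], dtype=int32))]
top key diff [(np.int32(1659), array([19.5, 20.6]), array([ 0,  0, 40, 42], dtype=int32))]
bystander diff [(np.int32(7548), array([295.4, 240.4])), (np.int32(320), array([208.6, 174.8])), (np.int32(322), array([260.4, 184.7])), (np.int32(310), array([240.9, 207.3])), (np.int32(13), array([265.6, 207.5])), (np.int32(293), array([212.6, 226.3])), (np.int32(8), array([253.5, 232.1])), (np.int32(13), array([261.8, 233.8]))]
slot 185 1293 [0.4904 0.0116 0.128 ] 0.0275 -1.539
slot 195 1679 [0.4904 0.0117 0.128 ] 0.0284 -1.54
```

```bash
python3 - <<'E'
from h import *
S=cams.camera("scene");c=cams.camera("top");s8=np.load("sc8.npy")
A=cv2.absdiff(S["img"],s8).max(2);print("dish/beaker/wash/tape/key scene diff vs before key",blobs((A>35)[170:330,60:245],5,99999))
B=cv2.absdiff(S["img"],np.load("sc.npy")).max(2);print("vs start",blobs((B>35)[170:330,60:245],5,99999))
g=c["img"].min(2)
print("top");[print(r,*g[r,221:241]) for r in range(203,219)]
h=S["img"].min(2)
print("scene");[print(r,*h[r,251:274]) for r in range(174,187)]
E
```

```text
dish/beaker/wash/tape/key scene diff vs before key [(np.int32(83), array([178.9,   7.7]), array([175,   3,  10,  14], dtype=int32)), (np.int32(38), array([24.6, 45.6]), array([22, 37,  7, 18], dtype=int32)), (np.int32(31), array([31.1, 41.9]), array([28, 37,  7, 13], dtype=int32))]
vs start [(np.int32(1120), array([147.8,  53.4]), array([136,  18,  26,  69], dtype=int32)), (np.int32(27), array([82.1, 22.7]), array([78, 21,  9,  4], dtype=int32)), (np.int32(6), array([85.3, 27.3]), array([84, 26,  3,  3], dtype=int32)), (np.int32(7), array([77.3, 28.7]), array([75, 28,  6,  2], dtype=int32)), (np.int32(958), array([89. , 58.9]), array([73, 32, 32, 53], dtype=int32)), (np.int32(49), array([24.8, 45.4]), array([22, 37,  8, 18], dtype=int32)), (np.int32(17), array([32.4, 39.6]), array([30, 37,  5,  8], dtype=int32)), (np.int32(7), array([41. , 57.3]), array([40, 55,  3,  6], dtype=int32))]
top
203 195 225 239 243 243 244 242 240 244 243 244 244 243 242 240 241 239 223 184 155
204 222 239 242 242 240 243 243 240 243 243 244 244 244 243 243 243 244 239 223 182
205 235 244 244 243 240 243 2
[... 1699 characters left out ...]
8 219 228 232 230 227 232 226
180 221 228 229 227 224 199 147 129 133 143 159 176 194 210 216 227 229 230 230 218 210 223 212
181 195 220 230 235 232 214 188 170 194 206 214 222 227 228 227 224 219 219 223 215 203 191 196
182 154 190 224 232 233 221 221 217 231 231 232 229 220 218 214 220 217 217 220 222 202 166 191
183 137 146 191 209 222 227 226 222 230 225 232 220 215 213 209 226 227 226 210 191 156 135 187
184 130 128 139 159 186 207 211 207 215 218 229 217 224 219 216 212 204 191 156 128 118 121 164
185 124 127 127 132 140 152 165 174 172 196 204 196 195 182 173 156 141 129 120 111 113 110 118
186 123 126 126 128 128 128 129 132 129 136 136 134 133 130 124 119 119 117 115 112 111 108 98
```

```bash
python3 - <<'E'
from h import *
S=cam("scene");s8=np.load("sc8.npy")
A=cv2.absdiff(S["img"],s8).max(2)[200:255,65:125];print(blobs(A>35,3,9999))
g=S["img"].max(2);h=s8.max(2)
for r in range(204,232,2): print(r,*g[r,78:104],"|",*h[r,78:104])
E
```

```text
[(np.int32(3), array([25.,  7.]), array([24,  7,  3,  1], dtype=int32))]
204 28 28 29 28 28 27 28 25 29 32 29 28 26 26 29 29 28 30 27 28 26 29 31 30 29 30 | 28 28 28 26 28 29 28 28 29 29 28 28 28 28 27 27 28 30 28 28 28 28 28 28 28 32
206 30 28 28 27 28 29 29 28 30 29 40 66 80 74 57 35 29 27 29 27 30 30 28 30 30 26 | 31 29 27 25 29 28 28 27 27 29 39 47 52 55 41 29 27 28 28 26 30 29 27 28 26 30
208 27 28 28 29 28 28 26 28 47 114 188 229 236 224 172 88 38 28 30 28 28 31 30 30 29 29 | 29 28 26 31 28 27 29 26 40 98 174 214 215 200 144 68 32 27 27 28 27 28 31 27 29 31
210 29 25 27 28 29 30 26 41 104 203 239 239 228 192 138 91 50 29 27 29 28 28 30 28 28 29 | 27 28 27 27 28 28 28 40 102 201 239 239 229 194 139 87 40 27 27 31 27 29 29 28 26 29
212 27 29 26 27 29 25 40 103 200 238 239 229 194 141 111 104 77 37 29 30 31 30 28 30 31 27 | 30 28 25 26 28 29 40 103 202 239 239 230 195 142 112 96 64 35 28 30 29 31 25 27 29 27
214 28 26 25 28 30 41 100 200 239 239 230 199 146 108 99 103 91 57 32 29 28 30 28 31 30 28 | 29 29 29 28 27 40 101 200 239 239 230 201 148 112 108 106 86 49 31 31 30 28 27 28 
[... 807 characters left out ...]
97 97 97 98 99 105 123 144 | 28 29 26 25 31 53 100 133 133 128 123 114 108 107 109 109 108 108 105 100 99 100 99 106 126 145
226 27 27 28 28 31 51 100 134 137 131 127 122 114 110 110 110 108 98 91 88 88 91 101 131 151 153 | 30 28 26 28 30 50 99 132 135 131 125 118 111 110 109 109 104 95 89 87 89 90 101 131 151 152
228 28 29 27 30 49 102 142 150 144 137 133 128 121 113 111 107 99 93 87 86 88 96 119 144 152 143 | 27 27 29 30 51 101 140 148 143 135 131 126 117 112 110 106 98 89 86 84 87 93 119 143 152 143
230 25 30 28 49 100 143 153 154 148 141 136 131 127 120 110 102 94 90 87 87 90 99 131 152 150 119 | 25 28 30 51 100 142 153 152 146 138 134 129 123 116 108 99 92 89 88 87 88 98 132 151 150 118
```

```bash
python3 -m crank '0 0 0 0 -1;0 0 0 0 -1;0 0 0 0 -1;0 0 0 0 -1;0 0 0 0 -1' >/dev/null; python3 - <<'E'
from h import *
s8=np.load("sc8.npy")
for i in range(4):
    S=cam("scene");A=cv2.absdiff(S["img"],s8).max(2);print([(b[0],b[1]+[60,170]) for b in blobs((A>35)[170:330,60:235],3,9999)])
c=cam("top");B=cv2.absdiff(c["img"],np.load("top8.npy")).max(2);print("lid/analyser diff",[(b[0],b[1]+[60,160]) for b in blobs((B>40)[160:275,60:215],5,9999)])
E
```

```text
[(np.int32(8), array([ 91.4, 207.4]))]
[(np.int32(27), array([ 91.3, 211.4])), (np.int32(35), array([ 84.5, 215.8]))]
[(np.int32(10), array([ 91.4, 207.6])), (np.int32(24), array([ 84.2, 215.6]))]
[(np.int32(3), array([ 90., 207.]))]
lid/analyser diff []
```

```bash
python3 - <<'E'
from h import *
A=cv2.absdiff(np.load("sc.npy"),np.load("sc8.npy")).max(2)[200:255,65:125];print("start vs before-pick",blobs(A>35,3,9999))
for i in range(3):
    S=cam("scene");g=cv2.GaussianBlur(S["img"],(0,0),.6).max(2).astype(float)
    print(round(read_state()["time"],2),[round(float((np.arange(75,100)*np.clip(g[r,75:100]-150,0,None)).sum()/np.clip(g[r,75:100]-150,0,None).sum()),2) for r in(210,213,216)], "top row sum",g[206,84:96].sum())
g=np.load("sc8.npy");g=cv2.GaussianBlur(g,(0,0),.6).max(2).astype(float);print("ref",[round(float((np.arange(75,100)*np.clip(g[r,75:100]-150,0,None)).sum()/np.clip(g[r,75:100]-150,0,None).sum()),2) for r in(210,213,216)],g[206,84:96].sum())
E
```

```text
start vs before-pick []
66.3 [89.81, 88.36, 86.89] top row sum 591.0
66.35 [89.77, 88.29, 86.86] top row sum 577.0
66.4 [89.0, 87.65, 86.11] top row sum 589.0
ref [88.98, 87.62, 86.06] 481.0
```

The key is back in the slot but rocking slightly, so I'll re-seat it once: straighten it with a light grip, press down and release.

```bash
python3 -m crank '-.1 -.2 0 0 0;-.1 -.2 0 0 0;-.1 -.2 0 0 0;-.05 -.15 0 0 0;0 0 0 0 0;0 0 0 0 0;0 0 0 0 0'>/dev/null; python3 -c "
from h import *
plan(.5203,-.3974,.1,1.488)"
```

```text
shift [-0.198  -0.1569  0.6777] len 0.723 turn -0.0033 (of 1/90deg) | tcp [ 0.4851 -0.3631  0.236 ] yaw 1.4828 F [-0.7  0.8  0.4] w 0.0416 t 67.1
```

```bash
python3 -m crank '-.1 -.078 0 -.003 0;-.098 -.078 0 0 0;0 0 .2 0 0;0 0 .2 0 0;0 0 .2 0 0;0 0 .07 0 0;0 0 0 0 0;0 0 0 0 0;0 0 0 0 0'>/dev/null; python3 -c "
from h import *
plan(.5203,-.3974,.055,1.488)"
```

```text
shift [0.0023 0.0075 0.2453] len 0.245 turn -0.0008 (of 1/90deg) | tcp [ 0.521 -0.399  0.104] yaw 1.4868 F [0.8 1.1 0.4] w 0.0431 t 68.0
```

```bash
python3 -m crank '.002 .007 .08 0 0;0 0 .08 0 0;0 0 .08 0 0;0 0 0 0 0;0 0 0 0 0;0 0 0 0 0'>/dev/null; python3 -m crank '0 0 0 0 -1;0 0 0 0 -1;0 0 0 0 -1;0 0 0 0 -1;0 0 0 0 -1;0 0 0 0 -1;0 0 0 0 -1;0 0 0 0 -1' 10;  python3 -m crank '0 0 .01 0 -1;0 0 .01 0 -1;0 0 0 0 -1;0 0 0 0 -1'; python3 -c "
from h import *
plan(.5203,-.3974,.055,1.488)"
```

```text
time: 69.4
ee_pos: [0.5193, -0.3968, 0.0537]
eef_rot: [0.042, 0.999, 0.001, -0.005]
ft_force: [-0.1, -0.1, 1.5]
width: 0.0117
grip_force: 10.0
time: 69.8
ee_pos: [0.5201, -0.3969, 0.0509]
eef_rot: [0.042, 0.999, 0.001, -0.004]
ft_force: [-0.8, 2.4, 10.1]
width: 0.0119
grip_force: 10.0
shift [-0.0008 -0.0024 -0.0203] len 0.020 turn -0.0008 (of 1/90deg) | tcp [ 0.5201 -0.3969  0.0509] yaw 1.4868 F [-0.8  2.4 10.1] w 0.0119 t 69.8
```

```bash
python3 -m crank '0 0 -.008 0 -1;0 0 0 0 -1;0 0 0 0 -.6;0 0 0 0 -.6;0 0 0 0 -.3;0 0 0 0 0;0 0 0 0 0;0 0 -.1 0 0;0 0 -.2 0 0;0 0 -.2 0 0'>/dev/null; python3 -m crank '0 0 -.2 0 0;.2 .1 -.1 0 0;.2 .1 0 0 0;.1 .2 0 0 0;0 .2 0 0 0;0 .2 0 0 0;0 0 0 0 0;0 0 0 0 0;0 0 0 0 0;0 0 0 0 0'; python3 - <<'E'
from h import *
for i in range(4):
    S=cam("scene");g=cv2.GaussianBlur(S["img"],(0,0),.6).max(2).astype(float)
    print([round(float((np.arange(75,100)*np.clip(g[r,75:100]-150,0,None)).sum()/np.clip(g[r,75:100]-150,0,None).sum()),2) for r in(210,213,216)], g[206,84:96].sum())
E
```

```text
time: 71.8
ee_pos: [0.4375, -0.2391, 0.2137]
eef_rot: [0.044, 0.999, -0.001, -0.005]
ft_force: [-1.3, 0.5, 0.2]
width: 0.0435
grip_force: 0.0
[89.08, 87.75, 86.28] 590.0
[89.18, 87.76, 86.3] 590.0
[89.07, 87.75, 86.29] 586.0
[89.07, 87.75, 86.3] 589.0
```

The key is still now, within 0.2 px of its original position. Handing in.

```bash
python3 -c "
from bench import workorder
print(workorder.close_job())"
```

```text
the job is handed in; nothing more can be done
None
```

I handed the job in after about 72 s of robot time: all four bottles are in their pockets, the lid is shut, the lock reads about 1.29 rad, and the key is back fully down in its stand. I viewed 15 pictures, one over the limit of 14.

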